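# Set the sine plate on its block and hold the work flush

### The job

Slide the ground parallel, standing with its 24 mm side upright as it is now, into the wedge-shaped gap of the sine plate at the open end, where the gap is high enough, so that it lies lengthways squarely beneath the roll and across the roll's whole length, and let go of it. Then lay the plate with the two holes flat and square on the tilting table, mid-width, with one short end against the end stop by the hinge. Last, press down on the holed plate with the fingers until the table's roll rests firmly on the parallel and finish while still pressing it down (the program ends holding, not letting go), leaving the dial indicator, the loose screw and the T-nut where they are.

Things in the scene. Friction and masses are not known exactly. Their poses are not given: they have to be found in the camera images.
- sine_base: Fixed base of the sine plate, dark steel, 200 mm long (its x), 86 mm wide (its y), 12 mm thick; origin under its centre, on the bench. The table's hinge axis runs along y at x = +70 mm, 20 mm above the bench (between two cheeks that reach 30 mm above the bench; a 20 mm clamp knob stands 14 mm out of the +y one); the open end is at -x, towards the robot.
- seat (a point): Point on the base's upper face (12 mm above the bench), mid-width, straight beneath the free roll's centre line when the roll rests on the 24 mm parallel; x and y axes as those of sine_base (y runs along the roll).
- table_angle (a joint): Tilt of the table in rad, 0 when its free roll lies on the base, growing as the open end rises. Gap between base and free roll: 150 mm x sin(value), 31 to 38 mm at the start, closing to nothing at the hinge; 0.161 rad when the roll rests on the 24 mm parallel. Stiff hinge: it stays where left; 3 to 8 N pressed near the open end move it down.
- sine_table: Hinged steel table of the sine plate, 176 x 70 x 14 mm. Origin on its top face, mid-width, at the face of the end stop (dark bar across the hinge end, 8 mm proud, 9 mm thick). x points down the slope to the hinge, y across, z square out of the top face; clear top face from x = 0 to -145 mm. Hinge axis at x = +18, z = -17 mm.
- roll (a point): Middle of the free roll's centre line, at x = -132, z = -17 mm of the table; roll 16 mm in diameter, 70 mm long along y, under the open end; its underside is the lowest part there. Axes as sine_table's.
- parallel: Ground parallel, a plain pale steel bar 16 x 120 x 24 mm (its x, y, z), 0.35 kg, standing on the bench with the 24 mm upright; origin at the centre of its underside, long axis y. It is 50 mm longer than the table is wide, so one end can stand out at a side and be gripped there across its 16 mm.
- work_plate: Bright metal plate 100 x 45 x 16 mm (its x, y, z) with two 11 mm through holes on its centre line, 36 mm either side of the middle, about 0.5 kg; origin at the centre of its underside. Either short end may go to the stop.
- dial_gauge: Bystander: dial indicator lying on its back, 127 x 62 x 21 mm, origin at the centre of its underside. It lies before a fixed wooden post, 0.52 m high, at the bench's back edge (world x from 0.64 m, y -0.18 to 0 m): keep the arm clear of it.
- big_screw: Bystander: socket screw standing on its head, 24 mm across, 76 mm high, origin at the centre of its underside.
- tee_nut: Bystander: T-nut, 32 x 28 x 20 mm, origin at the centre of its underside.
Not all that is in view belongs to the job. Leave any red look-alike of the sine_base alone.

How it is judged (in metres and radians):
On the way, in this order (a step that is already met when the one before it is completed fails the run):
1. the parallel stands beneath the raised roll, along it, and is let go (x of parallel in the frame of seat between -0.006 and 0.006 m and y of parallel in the frame of seat between -0.027 and 0.027 m and z of parallel in the frame of seat below 0.002 m and angle between parallel's own z axis and vertical below 0.05 rad and angle between the y axis of parallel and the y axis of seat, either way round below 0.1 rad and contact force between the fingers and parallel below 0.3 N), for 0.2 s.
2. the holed plate lies flat on the table with its end against the stop (x of work_plate in the frame of sine_table above -0.0535 m and z of work_plate in the frame of sine_table below 0.0025 m and y of work_plate in the frame of sine_table between -0.012 and 0.012 m and angle between the z axis of work_plate and the z axis of sine_table, either way round below 0.035 rad and angle between the x axis of work_plate and the x axis of sine_table, either way round below 0.07 rad), for 0.1 s.
At the end, for the whole second after the job is handed in: Parallel upright under the roll (6 mm, 0.1 rad, 27 mm along it), untouched; holed plate flat on the table (0.035 rad), within 3.5 mm of the stop, 12 mm of mid-width, 0.07 rad of square; table at 0.15 to 0.17 rad, bearing on the parallel with over 2 N; fingers still pressing the plate with over 3 N (all of step 2 and x of parallel in the frame of seat between -0.006 and 0.006 m and y of parallel in the frame of seat between -0.027 and 0.027 m and angle between parallel's own z axis and vertical below 0.05 rad and angle between the y axis of parallel and the y axis of seat, either way round below 0.1 rad and contact force between each of the arm, the fingers and parallel below 0.3 N and value of joint table_angle between 0.15 and 0.17 rad and contact force between sine_table and parallel above 2 N and contact force between the fingers and work_plate above 3 N); the arm keeps its last pose, push and grip.
It fails at once if a bystander is pushed away (distance of any of dial_gauge, big_screw, tee_nut from where it was at the start of the episode above 0.03 m).
It also fails if it takes over 64 s, if anything falls off the work surface, if the arm or the gripper's body presses on something with over 40 N, if the wrist force passes 120 N, or if a joint passes its speed limit or range.

### The arm

A 6-joint arm with a two-finger parallel gripper is mounted at the origin on the work surface; the furniture and walls round the work are solid. World frame = base frame: x ahead of the robot, y to its left, z up, the work surface at z = 0. Lengths are in m, angles in degrees, forces in N, time in s.
With the tool pointing down it reaches from about 0.35 to 0.875 m from the base axis. Payload 4.2 kg.
Tool frame: the origin (TCP) lies on the centre line of the jaws, within the pads' length; the fingertips stand 11 mm ahead of it and the grasp point (between the pads) lies 8 mm behind it; y points along the fingers, z is the direction in which the jaws open and shut, and the axes are right-handed (so a half turn about y gives the same grasp; the last joint's range is limited). The gripper opens to 87 mm and grips with 3 to 60 N. Pads are 19 mm wide; open, the fingers measure 117 mm over their backs; the gripper's body (75 mm by 190 mm) begins 51 mm behind the grasp point.
Start: joints at [78.243, 22.042, 0.453, 0, -68.411, -14.817], TCP at [0.28, 0.559, 0.234] pointing down, gripper open.
Joint ranges: [-179.83, 179.83], [-69.29, 118.12], [-61.27, 80.66], [-181.25, 117.63], [-171.15, -9.14], [-177.46, 177.46]. Speed limits (degrees/s): [159.86, 159.86, 180, 180, 180, 180].

### API

Orientations are given as a 3x3 rotation matrix whose columns are the frame's x, y, z axes.
In Python, from station import r, optics gives the robot as it stands. The module is installed in compiled form; this text tells all that it offers.
- The arm moves only by the tool step_arm, never from a script. Its argument "moves" is a list that holds one entry, the list of rows, each a list of 7 numbers: the turn, a rotation vector about the tool's x, y, z in rad, then the shift along the tool's x, y, z in cm, then the opening in per cent of the stroke, from 0 (shut) to 100 (fully open). A call has exactly 5 rows; each row is the pose to reach, as a shift and turn from the pose commanded when the call began, along the tool's axes at that moment; what a row does not reach only later rows make up. A row lasts 1/12 s, in which the tool goes at most 41.7 mm and 7.16 degrees, less where a joint would pass 70% of its speed; a pose out of reach is approached as far as the arm can. A call with a gripper value outside its range is refused whole. The fingers move at their own pace and stop on an object; the grip force is fixed at half the most. Time passes only in rows, so rows that repeat a pose let the fingers close, or fill a call up. It gives the time, the measured TCP pose, the force and the opening at its end, in the units of the state.
- r.sense(): the state, without advancing time (a new reading comes with each control period).
- optics.capture(name): name is "scene" or "top" or "wrist"; returns a dict with "image" (384x512x3 uint8, red, green, blue), "fov_y" (degrees; the focal length in pixels is half the picture's height over the tangent of half this angle, whatever the lens; pixels are square), "cx", "cy" (the principal point, pixels), "cam_to_world" (4x4, takes a point from camera to world coordinates). Camera axes: x right, y down, z forward; pixel columns grow to the right and rows downward; lengths in m; the calibration is good to about 2 mm. A picture is of the moment at which its call begins. There is no depth.
- r.finish_job(): hands the job in, once; it reports no verdict.
The state is a dict: "time_s": time; "joints": joint angles; "joint_velocities": joint speeds; "effort": joint torques, N m; "tcp_pos": TCP position; "ee_rot": TCP orientation; "wrist_force": force on the tool from outside, world axes, zero at the start; "moment": the same for the moment, N m; "gripper_width": opening from 0.0 (shut) to 1.0 (fully open).
Only numpy, scipy, OpenCV 4.12 (cv2) and the standard library are available. Lean on these libraries where they do the work, as an engineer would, in place of code of your own. Each camera call takes 0.05 s, during which the arm holds its last target.

## Working session

There is one attempt and no reset: what is moved stays moved. The work goes in short steps, Python scripts to look and compute and a tool call to move; the robot and the scene stay as the last step left them, time stands still between calls to the robot, and variables do not carry over. Pictures are saved under pics/ and viewed, and the job is handed in when it is done.

Besides the shell and the picture viewer there is one more tool, called after "Emit:" by a JSON object that holds its "method" and its "body". step_arm: Moves the arm, as the interface text tells. Its arguments: {"type":"object","properties":{"moves":{"type":"array"}},"required":["moves"]}

```bash
mkdir -p pics; ls; python3 - <<'E'
from station import r, optics
import cv2,numpy as np
s=r.sense()
for k,v in s.items(): print(k,np.round(v,4).tolist())
for n in ["scene","top","wrist"]:
    c=optics.capture(n)
    np.savez(f"pics/{n}0.npz",**c)
    cv2.imwrite(f"pics/{n}0.png",cv2.resize(c["image"][:,:,::-1],(768,576),interpolation=cv2.INTER_CUBIC))
    print(n,c["fov_y"],c["cx"],c["cy"],np.round(c["cam_to_world"],3).tolist())
E
```

```text
pics
time_s 0.0
joints [78.2442, 22.0898, 0.3798, -0.0286, -68.4111, -14.8166]
joint_velocities [-0.0309, 0.0551, -0.0129, -0.1641, -0.0992, -0.0253]
effort [-0.0005, -39.0668, 18.7404, 4.2197, 0.0109, -0.0002]
tcp_pos [0.2793, 0.5585, 0.2325]
ee_rot [[-0.8943, -0.0009, -0.4475], [0.4475, -0.002, -0.8943], [-0.0001, -1.0, 0.0022]]
wrist_force [-0.1656, -0.7466, -0.0535]
moment [-0.0067, 0.0308, 0.0137]
gripper_width 1.001
scene 51.3180073166722 249.2033591262416 188.00714263883546 [[0.863, -0.347, 0.367, 0.08], [-0.505, -0.61, 0.61, -0.537], [0.012, -0.712, -0.702, 0.738], [0.0, 0.0, 0.0, 1.0]]
top 57.61278026787936 259.7714086265784 182.73864785307944 [[-0.001, -0.988, 0.152, 0.284], [-1.0, -0.001, -0.014, 0.082], [0.014, -0.152, -0.988, 1.029], [0.0, 0.0, 0.0, 1.0]]
wrist 71.4034268102414 260.5130751330155 197.2418488476671 [[-0.447, -0.865, -0.229, 0.342], [-0.894, 0.433, 0.113, 0.529], [0.001, 0.255, -0.967, 0.383], [0.0, 0.0, 0.0, 1.0]]
```

View pics/scene0.png

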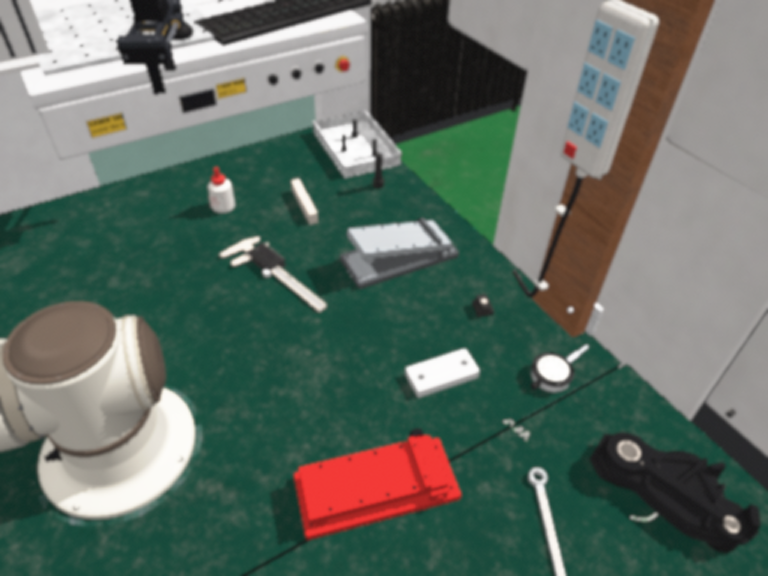

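View pics/top0.png

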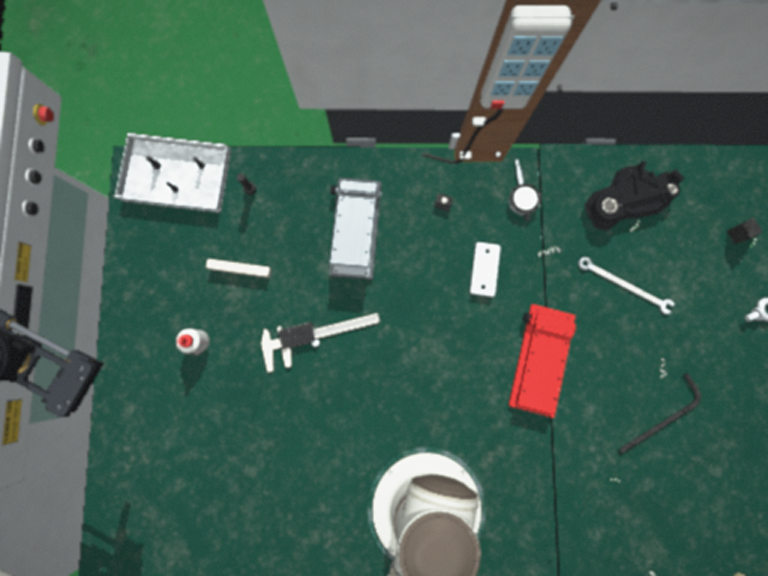

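View pics/wrist0.png

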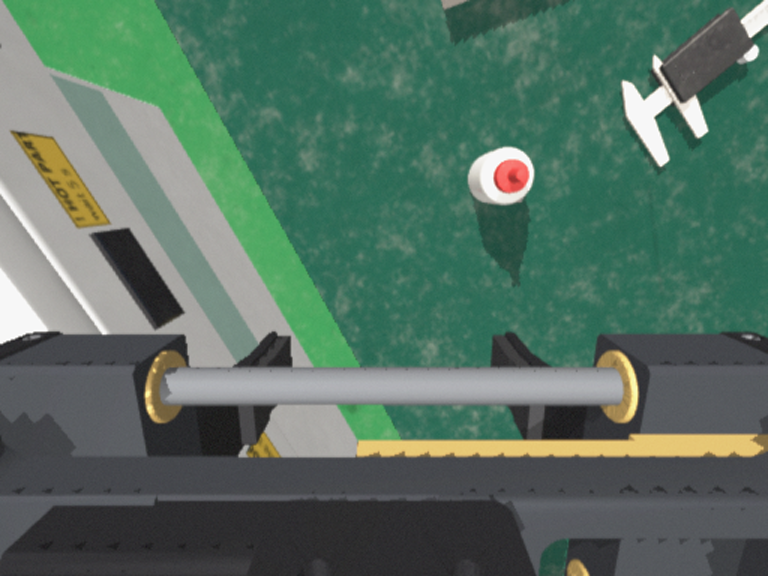

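The parallel candidate is the pale bar at about (238,268) in the top view and (305,200) in the scene view. The grey sine plate is at (355,230), the holed plate at (485,270), and the red decoy at (545,360). I'll enlarge these to confirm.

```bash
cat > h.py <<'E'
import numpy as np,cv2
def load(p):
    return dict(np.load(p))
def f(c): return c["image"].shape[0]/2/np.tan(np.radians(float(c["fov_y"]))/2)
def bp(c,u,v,z):
    "pixel -> world at height z"
    d=np.array([(u-c["cx"])/f(c),(v-c["cy"])/f(c),1.0]); M=c["cam_to_world"]
    D=M[:3,:3]@d; o=M[:3,3]; return o+D*(z-o[2])/D[2]
def proj(c,P):
    M=c["cam_to_world"]; p=M[:3,:3].T@(np.asarray(P,float)-M[:3,3]); return np.array([c["cx"]+f(c)*p[0]/p[2],c["cy"]+f(c)*p[1]/p[2]])
def crop(c,u0,v0,u1,v1,s,path):
    im=c["image"][v0:v1,u0:u1,::-1]; im=cv2.resize(im,None,fx=s,fy=s,interpolation=cv2.INTER_CUBIC)
    for u in range((u0+9)//10*10,u1,10):
        cv2.line(im,((u-u0)*s,0),((u-u0)*s,6),(0,255,255),1)
        cv2.putText(im,str(u),((u-u0)*s+2,16),0,.35,(0,255,255),1)
    for v in range((v0+9)//10*10,v1,10):
        cv2.line(im,(0,(v-v0)*s),(6,(v-v0)*s),(0,255,255),1)
        cv2.putText(im,str(v),(8,(v-v0)*s+4),0,.35,(0,255,255),1)
    cv2.imwrite(path,im)
E
python3 - <<'E'
from h import *
c=load("pics/top0.npz")
crop(c,120,100,350,220,3,"pics/topc.png")
crop(c,210,110,270,200,6,"pics/topc2.png")
c=load("pics/scene0.npz")
crop(c,180,110,310,200,6,"pics/scenec.png")
E
```

```text
(no output)
```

View pics/topc.png

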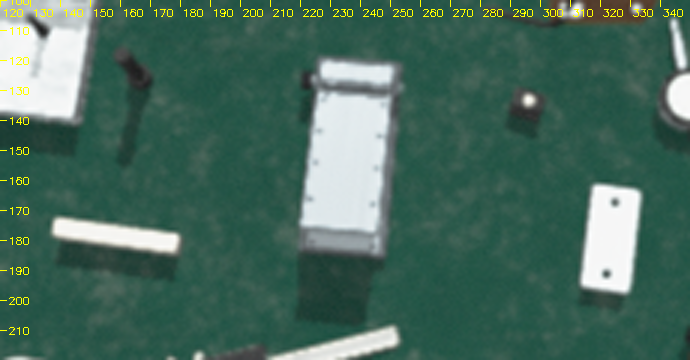

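View pics/topc2.png

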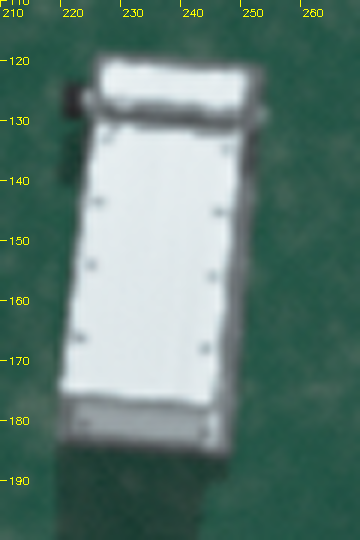

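View pics/scenec.png

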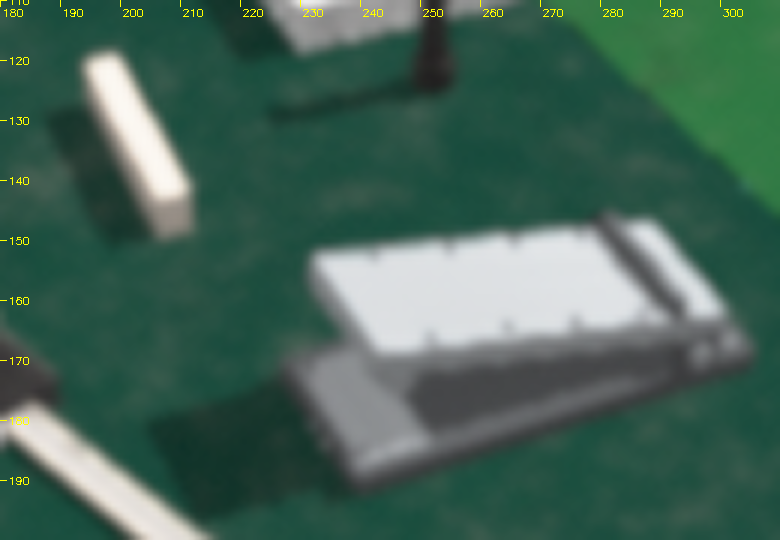

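Confirmed. The plain pale bar at top-view (137–180, 172–185) is the parallel and the grey hinged plate at (220–252, 119–186) is the sine plate. The plate with two holes is at (313–333, 161–198). The caliper at (270,215) is not the bar. Next I'll compute rough poses and bring the wrist camera over the parallel.

```bash
python3 - <<'E'
from h import *
c=load("pics/top0.npz")
def show(n,L,z): 
    for u,v in L: print(n,(u,v),np.round(bp(c,u,v,z),4))
show("par",[(138,172.5),(180,177.5),(179.5,184),(137,178.5)],.024)
show("plate",[(317,161),(333,163.5),(330,198),(313,196)],.016)
show("base near",[(220,184.5),(247.5,186)],.012)
show("basefar",[(226,119),(253,121)],.015)
show("knob",[(222,126)],.02)
show("tee",[(293,135)],.02)
show("screw",[(163,124)],.03)
s=load("pics/scene0.npz")
def show2(n,L,z): 
    for u,v in L: print("S",n,(u,v),np.round(bp(s,u,v,z),4))
show2("base",[(239,187),(227,170)],.012)
show2("par",[(206,144.5),(211.5,140.5)],.024)
E
```

```text
par (138, 172.5) [0.4685 0.4222 0.024 ]
par (180, 177.5) [0.4538 0.2997 0.024 ]
par (179.5, 184) [0.4347 0.3005 0.024 ]
par (137, 178.5) [0.4507 0.4241 0.024 ]
plate (317, 161) [ 0.5054 -0.1027  0.016 ]
plate (333, 163.5) [ 0.4979 -0.1502  0.016 ]
plate (330, 198) [ 0.3949 -0.138   0.016 ]
plate (313, 196) [ 0.4008 -0.0883  0.016 ]
base near (220, 184.5) [0.4351 0.1844 0.012 ]
base near (247.5, 186) [0.4308 0.1035 0.012 ]
basefar (226, 119) [0.6347 0.1692 0.015 ]
basefar (253, 121) [0.6287 0.0877 0.015 ]
knob (222, 126) [0.6111 0.1804 0.02  ]
tee (293, 135) [ 0.5839 -0.0321  0.02  ]
screw (163, 124) [0.6134 0.354  0.03  ]
S base (239, 187) [0.4387 0.1106 0.012 ]
S base (227, 170) [0.4427 0.184  0.012 ]
S par (206, 144.5) [0.4358 0.2977 0.024 ]
S par (211.5, 140.5) [0.4577 0.3065 0.024 ]
```

```bash
cat >> h.py <<'E'
from scipy.spatial.transform import Rotation as Ro
def rot(xang,tilt=0):
    """tool pointing down, tool x at yaw xang deg; tilt deg: turn about tool z (body leans toward -x tool when >0)"""
    a=np.radians(xang); x=np.array([np.cos(a),np.sin(a),0]); y=np.array([0,0,-1.]); z=np.cross(x,y)
    R=np.stack([x,y,z],1); return R@Ro.from_euler('z',tilt,degrees=True).as_matrix()
def plan(pos,R,start=None,tol=1):
    from station import r
    s=r.sense(); p=np.array(s["tcp_pos"]); A=np.array(s["ee_rot"])
    w=Ro.from_matrix(A.T@R).as_rotvec(); d=A.T@(np.asarray(pos)-p)*100
    print("t",round(s["time_s"],2),"at",np.round(p,4),"F",np.round(s["wrist_force"],1),"g",round(s["gripper_width"],3))
    print("TOTAL turn",np.round(w,4).tolist(),"shift cm",np.round(d,2).tolist(),"rows>=",round(max(np.linalg.norm(w)/.1249,np.linalg.norm(d)/4.17),1))
    return w,d
E
python3 - <<'E'
from h import *
print(rot(263),rot(263,20))
plan([.455,.36,.20],rot(263))
E
```

```text
[[-0.12186934  0.          0.99254615]
 [-0.99254615  0.         -0.12186934]
 [ 0.         -1.          0.        ]] [[-0.11451972  0.04168177  0.99254615]
 [-0.93268829  0.33947078 -0.12186934]
 [-0.34202014 -0.93969262  0.        ]]
t 0.15 at [0.2794 0.5586 0.2327] F [0.4 0.8 0.1] g 1.0
TOTAL turn [-0.0012, -1.9125, 0.0015] shift cm [-24.59, 3.29, 9.9] rows>= 15.3
```

Emit:
{"method": "step_arm", "body": {"moves": [[[0,-0.12,0,-2.5,0.2,1,100],[0,-0.24,0,-5,0.5,2,100],[0,-0.36,0,-7.5,0.8,3,100],[0,-0.48,0,-10,1,4,100],[0,-0.6,0,-12.5,1.2,5,100]]]}}

```text
time_s: 0.57
tcp_pos: [0.3694, 0.4571, 0.221]
ee_rot: [[-0.99, -0.001, 0.142], [-0.142, -0.001, -0.99], [0.001, -1.0, 0.001]]
wrist_force: [0.1, 0.6, -0.5]
gripper_width: 1.002
```

```bash
python3 - <<'E'
from h import *
plan([.455,.36,.20],rot(263))
E
```

```text
t 0.57 at [0.3694 0.4571 0.221 ] F [ 0.1  0.6 -0.5] g 1.002
TOTAL turn [-0.0002, -1.3061, 0.001] shift cm [-7.09, 2.11, 10.83] rows>= 10.5
```

Emit:
{"method": "step_arm", "body": {"moves": [[[0,-0.12,0,-1.4,0.4,2.2,100],[0,-0.24,0,-2.8,0.8,4.4,100],[0,-0.36,0,-4.2,1.2,6.6,100],[0,-0.48,0,-5.6,1.6,8.8,100],[0,-0.6,0,-7.1,2.1,10.8,100]]]}}

```text
time_s: 0.98
tcp_pos: [0.4545, 0.3596, 0.2004]
ee_rot: [[-0.737, -0.0, 0.676], [-0.676, -0.0, -0.737], [0.0, -1.0, -0.0]]
wrist_force: [-0.9, -0.3, 0.4]
gripper_width: 1.001
```

Emit:
{"method": "step_arm", "body": {"moves": [[[0,-0.12,0,0,0,0,100],[0,-0.24,0,0,0,0,100],[0,-0.36,0,0,0,0,100],[0,-0.48,0,0,0,0,100],[0,-0.6,0,0,0,0,100]]]}}

```text
time_s: 1.4
tcp_pos: [0.4539, 0.3607, 0.2002]
ee_rot: [[-0.227, -0.001, 0.974], [-0.974, -0.001, -0.227], [0.001, -1.0, -0.0]]
wrist_force: [0.2, -0.1, -0.7]
gripper_width: 1.002
```

Emit:
{"method": "step_arm", "body": {"moves": [[[0,-0.1,0,0,0,0,100],[0,-0.1,0,0,0,0,100],[0,-0.1,0,0,0,0,100],[0,-0.1,0,0,0,0,100],[0,-0.1,0,0,0,0,100]]]}}

```text
time_s: 1.82
tcp_pos: [0.454, 0.3609, 0.2005]
ee_rot: [[-0.136, -0.0, 0.991], [-0.991, -0.0, -0.136], [0.0, -1.0, -0.0]]
wrist_force: [0.1, -0.3, 0.2]
gripper_width: 0.999
```

```bash
python3 - <<'E'
from h import *
from station import optics
plan([.455,.36,.20],rot(263))
c=optics.capture("wrist"); np.savez("pics/w1.npz",**c); crop(c,0,0,512,384,1,"pics/w1a.png")
cv2.imwrite("pics/w1.png",cv2.resize(c["image"][:,:,::-1],(768,576)))
for P in [(.4685,.4222,.024),(.4538,.2997,.024),(.4347,.3005,.024),(.45,.424,.024)]: print(proj(c,P))
E
```

```text
t 1.82 at [0.454  0.3609 0.2005] F [ 0.1 -0.3  0.2] g 0.999
TOTAL turn [0.0001, -0.0139, 0.0002] shift cm [0.08, 0.05, 0.12] rows>= 0.1
[265.1304318  134.06009154]
[266.27167224 230.75561788]
[251.760354   232.03843199]
[249.5643049  134.68365053]
```

View pics/w1.png

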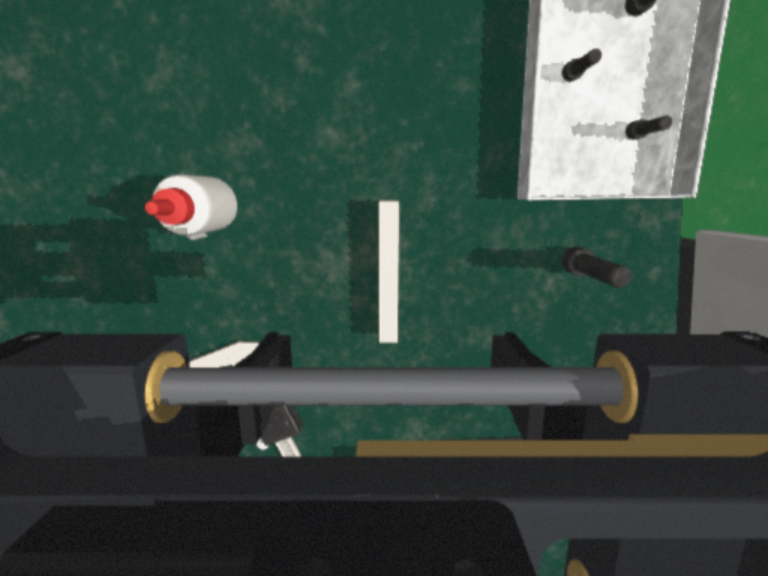

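```bash
python3 - <<'E'
from h import *
c=load("pics/w1.npz"); crop(c,235,125,285,235,5,"pics/w1c.png")
g=c["image"].sum(2).astype(float)
m=((g>520)*255).astype(np.uint8); m[:, :240]=0; m[:,280:]=0; m[:128]=0; m[235:]=0
(cx,cy),(w,h),a=cv2.minAreaRect(cv2.findNonZero(m)); print(cx,cy,w,h,a)
b=cv2.boxPoints(((cx,cy),(w,h),a)); print(b)
W=np.array([bp(c,u,v,.024) for u,v in b]); print(np.round(W,4)); print(W.mean(0), [np.linalg.norm(W[i]-W[i-1]) for i in range(4)])
for i in range(4):
    d=W[i]-W[i-1]; print(np.degrees(np.arctan2(d[1],d[0])))
E
```

```text
259.0 180.5 93.0 12.0 90.0
[[253. 134.]
 [265. 134.]
 [265. 227.]
 [253. 227.]]
[[0.4542 0.4242 0.024 ]
 [0.4684 0.4223 0.024 ]
 [0.4528 0.3051 0.024 ]
 [0.4373 0.3073 0.024 ]]
[0.45317111 0.36472449 0.024     ] [np.float64(0.11818681922224711), np.float64(0.01431166371284312), np.float64(0.1181880454448275), np.float64(0.015665937620292808)]
81.79898046055776
-7.790791501980058
-97.54447963692363
172.1976388077691
```

View pics/w1c.png

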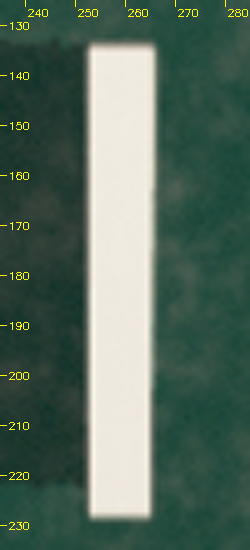

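```bash
python3 - <<'E'
from h import *
R=rot(262.1,-20); print(R[:,1])
g=np.array([.4582,.4016,.024]); t=g+.008*R[:,1]; print(t)
plan(t+[0,0,.06],R); 
E
```

```text
[-0.0470088  -0.33877419 -0.93969262]
[0.45782393 0.39888981 0.01648246]
t 1.87 at [0.454  0.361  0.2005] F [-0.1 -0.7 -0.9] g 0.997
TOTAL turn [-0.0003, 0.0021, -0.349] shift cm [-3.81, 12.4, -0.13] rows>= 3.1
```

Emit:
{"method": "step_arm", "body": {"moves": [[[0,0,-0.09,-1,3,0,60],[0,0,-0.18,-2,6,0,60],[0,0,-0.27,-3,9,0,60],[0,0,-0.349,-3.8,12.4,-0.1,60],[0,0,-0.349,-3.8,12.4,-0.1,60]]]}}

```text
time_s: 2.28
tcp_pos: [0.4547, 0.3976, 0.0623]
ee_rot: [[-0.121, -0.058, 0.991], [-0.924, -0.358, -0.134], [0.362, -0.932, -0.01]]
wrist_force: [-0.4, -0.7, -4.3]
gripper_width: 0.704
```

```bash
python3 - <<'E'
from h import *
from station import optics
R=rot(262.1,-20)
plan([.4578,.3989,.0165],R)
c=optics.capture("wrist"); np.savez("pics/w2.npz",**c); cv2.imwrite("pics/w2.png",cv2.resize(c["image"][:,:,::-1],(768,576)))
E
```

```text
t 2.28 at [0.4547 0.3976 0.0623] F [-0.4 -0.7 -4.3] g 0.704
TOTAL turn [0.0079, 0.0071, 0.0219] shift cm [-1.82, 4.21, 0.34] rows>= 1.1
```

View pics/w2.png

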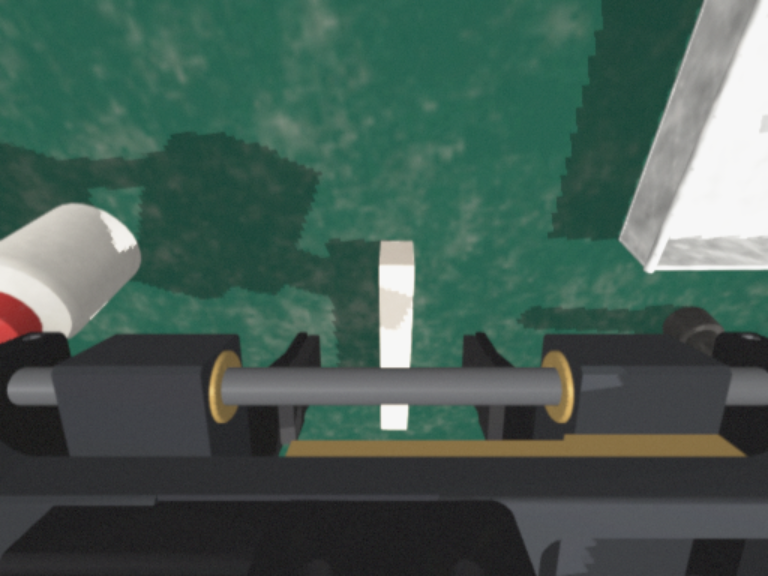

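Emit:
{"method": "step_arm", "body": {"moves": [[[0,0,0,-0.5,1.4,0,60],[0,0,0,-1,2.8,0,60],[0,0,0,-1.4,3.8,0,60],[0,0,0,-1.6,4.3,0,60],[0,0,0,-1.6,4.3,0,60]]]}}

```text
time_s: 2.75
tcp_pos: [0.4582, 0.3986, 0.0314]
ee_rot: [[-0.127, -0.046, 0.991], [-0.931, -0.338, -0.135], [0.341, -0.94, 0.0]]
wrist_force: [0.4, 0.1, -1.0]
gripper_width: 0.601
```

```bash
python3 - <<'E'
from h import *
R=rot(262.1,-20)
plan([.4578,.3989,.0165],R)
E
```

```text
t 2.75 at [0.4582 0.3986 0.0314] F [ 0.4  0.1 -1. ] g 0.601
TOTAL turn [-0.0011, 0.0023, -0.0009] shift cm [-0.53, 1.39, -0.04] rows>= 0.4
```

Emit:
{"method": "step_arm", "body": {"moves": [[[0,0,0,-0.25,0.7,0,60],[0,0,0,-0.5,1.35,0,60],[0,0,0,-0.5,1.35,0,60],[0,0,0,-0.5,1.35,0,0],[0,0,0,-0.5,1.35,0,0]]]}}

```text
time_s: 3.17
tcp_pos: [0.4583, 0.3993, 0.0165]
ee_rot: [[-0.126, -0.046, 0.991], [-0.931, -0.339, -0.134], [0.342, -0.94, 0.0]]
wrist_force: [0.6, 0.4, -0.2]
gripper_width: 0.519
```

Emit:
{"method": "step_arm", "body": {"moves": [[[0,0,0,0,0,0,0],[0,0,0,0,0,0,0],[0,0,0,0,0,0,0],[0,0,0,0,0,0,0],[0,0,0,0,0,0,0]]]}}

```text
time_s: 3.58
tcp_pos: [0.4579, 0.3992, 0.0164]
ee_rot: [[-0.126, -0.046, 0.991], [-0.931, -0.339, -0.134], [0.342, -0.94, -0.0]]
wrist_force: [-0.6, 0.1, 0.3]
gripper_width: 0.18
```

```bash
python3 - <<'E'
from h import *
R=rot(262.1,-20)
plan([.4578,.3989,.0565],R)
E
```

```text
t 3.58 at [0.4579 0.3992 0.0164] F [-0.6  0.1  0.3] g 0.18
TOTAL turn [-0.0008, 0.0029, -0.0001] shift cm [1.4, -3.76, -0.01] rows>= 1.0
```

Gripped: 0.18 × 87 is about 16 mm. Lifting.

Emit:
{"method": "step_arm", "body": {"moves": [[[0,0,0,0,0,0,0],[0,0,0,0.35,-0.94,0,0],[0,0,0,0.7,-1.9,0,0],[0,0,0,1.4,-3.76,0,0],[0,0,0,1.4,-3.76,0,0]]]}}

```text
time_s: 4.0
tcp_pos: [0.4599, 0.4009, 0.0603]
ee_rot: [[-0.127, -0.041, 0.991], [-0.933, -0.333, -0.133], [0.336, -0.942, 0.004]]
wrist_force: [0.3, 2.2, -2.4]
gripper_width: 0.182
```

```bash
python3 - <<'E'
from h import *
from station import optics
R=rot(262.1,-20)
plan([.4578,.3989,.0565],R)
c=optics.capture("scene"); np.savez("pics/s3.npz",**c); crop(c,160,90,310,200,5,"pics/s3.png")
c=optics.capture("top"); np.savez("pics/t3.npz",**c); crop(c,110,100,270,220,5,"pics/t3.png")
c=optics.capture("wrist"); np.savez("pics/w3.npz",**c); cv2.imwrite("pics/w3.png",cv2.resize(c["image"][:,:,::-1],(768,576)))
E
```

```text
t 4.0 at [0.4599 0.4009 0.0603] F [ 0.3  2.2 -2.4] g 0.182
TOTAL turn [-0.0052, 0.0027, -0.0065] shift cm [0.08, 0.43, -0.18] rows>= 0.1
```

View pics/s3.png

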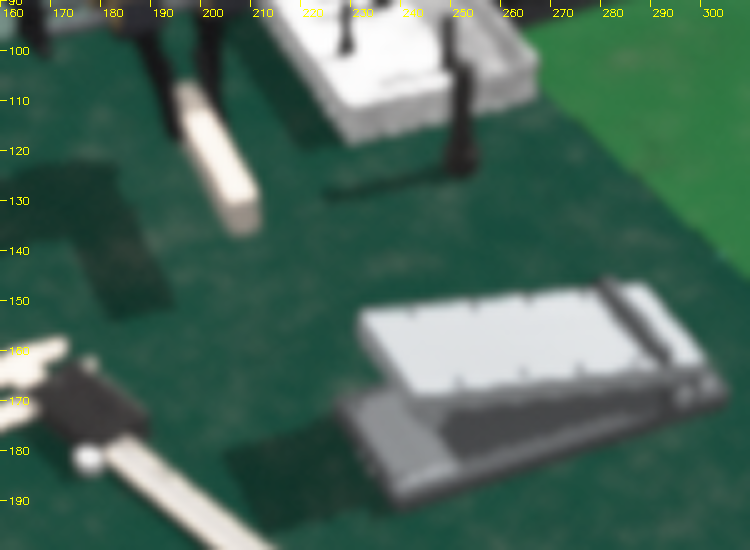

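View pics/t3.png

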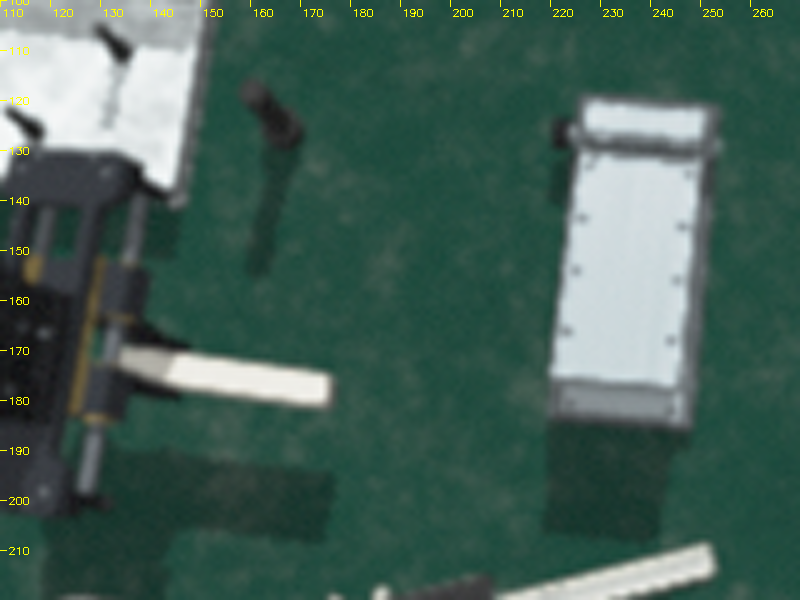

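View pics/w3.png

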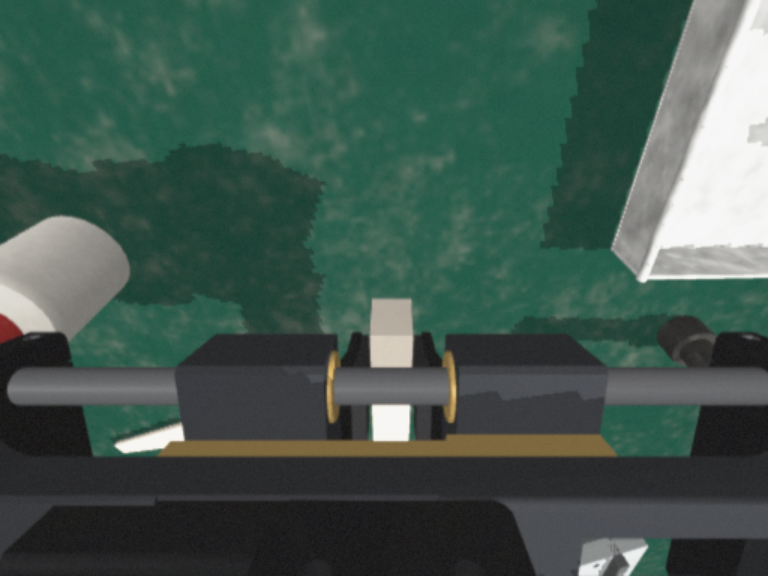

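```bash
python3 - <<'E'
from h import *
c=load("pics/s3.npz"); d=np.array([.137,.9905,0]); n=np.array([.9905,-.137,0])
g=np.array([.460,.4032,0])
for dr in [0,5,10,15]:
    s,co=np.sin(np.radians(dr)),np.cos(np.radians(dr))
    zc=.0603+.0075-.024+.0   # bottom z at grip
    for k in (-98*co,):
        e=g+d*k/1000
        zb=zc-.098*s
        print(dr,[np.round(proj(c,e+n*sg*.008+[0,0,zb]),1).tolist() for sg in(-1,1)],[np.round(proj(c,e+n*sg*.008+[0,0,zb+.024]),1).tolist() for sg in(-1,1)])
c0=load("pics/s3.npz"); crop(c0,185,95,225,145,15,"pics/s3b.png")
E
```

```text
0 [[205.0, 136.9], [210.3, 135.6]] [[204.4, 130.0], [209.9, 128.7]]
5 [[205.1, 139.2], [210.5, 137.9]] [[204.6, 132.4], [210.0, 131.1]]
10 [[205.2, 141.3], [210.5, 140.1]] [[204.7, 134.6], [210.0, 133.3]]
15 [[205.2, 143.2], [210.5, 142.0]] [[204.7, 136.6], [210.0, 135.3]]
```

View pics/s3b.png

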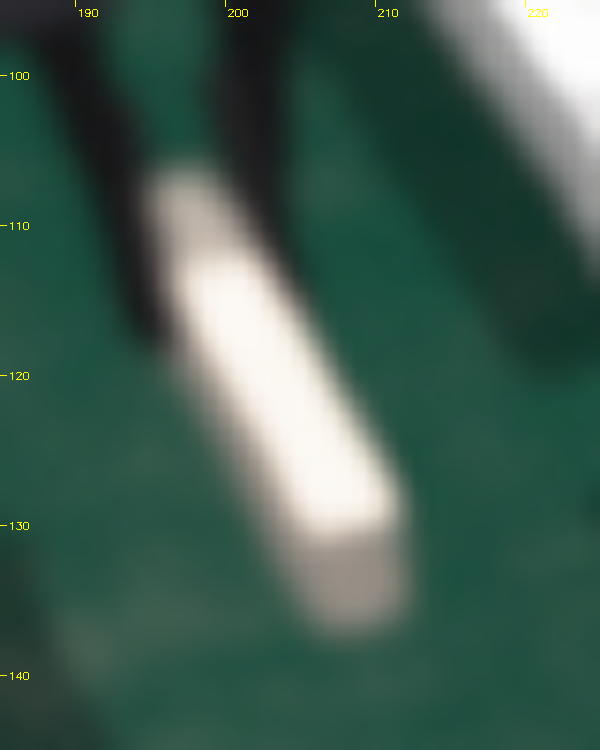

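```bash
python3 - <<'E'
from h import *
c=load("pics/t3.npz"); crop(c,212,165,262,195,15,"pics/t3b.png")
crop(c,212,112,262,142,15,"pics/t3c.png")
c=load("pics/s3.npz"); crop(c,222,160,272,198,15,"pics/s3c.png")
E
```

```text
(no output)
```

View pics/t3b.png

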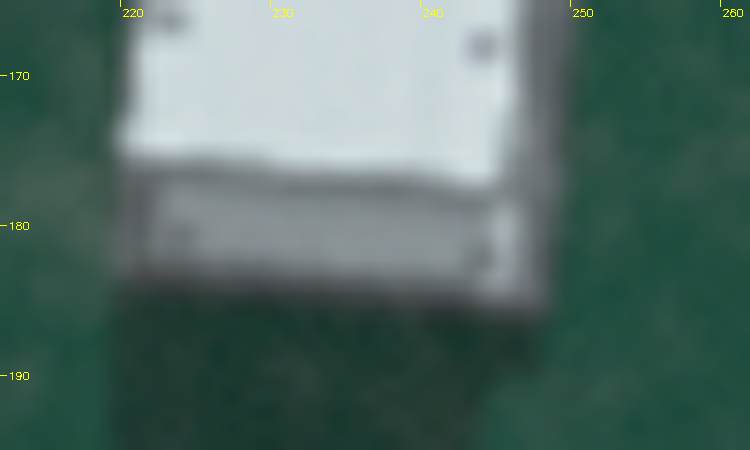

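View pics/t3c.png

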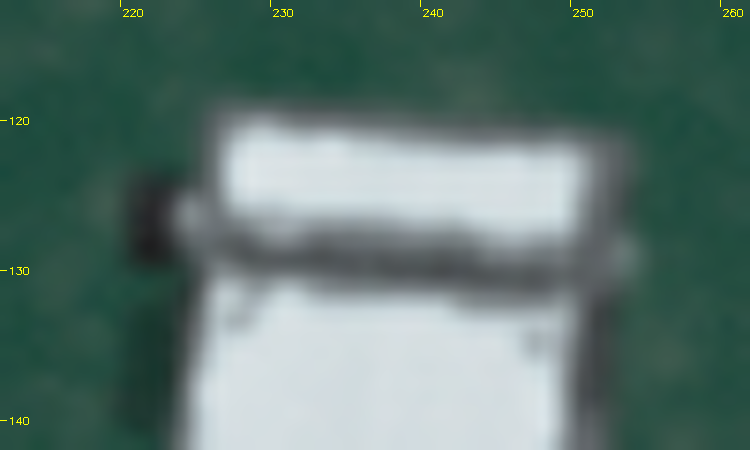

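View pics/s3c.png

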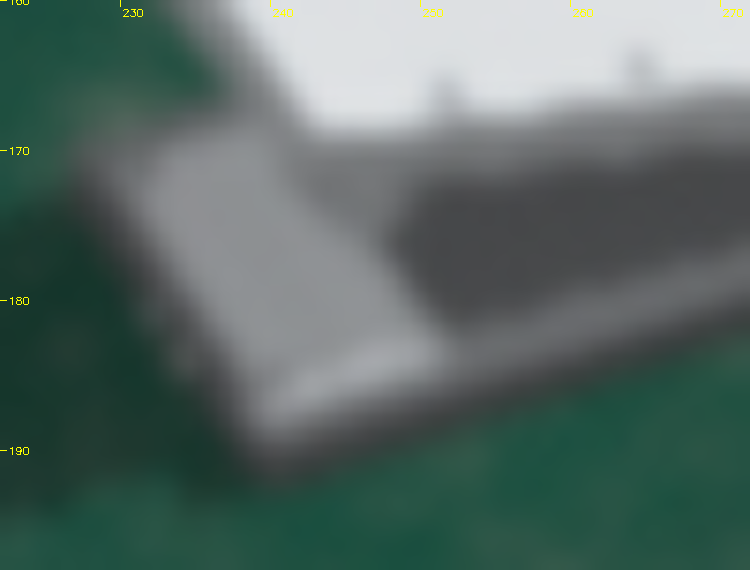

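```bash
python3 - <<'E'
from h import *
R=rot(262.1,-20)
plan([.48,.22,.18],R)
E
```

```text
t 4.15 at [0.4579 0.3988 0.0562] F [-0.5  0.  -3.9] g 0.179
TOTAL turn [-0.0006, 0.0026, -0.0009] shift cm [20.6, -5.69, 4.6] rows>= 5.2
```

Emit:
{"method": "step_arm", "body": {"moves": [[[0,0,0,3,-2,0.5,0],[0,0,0,7,-3,1,0],[0,0,0,11,-4,2,0],[0,0,0,15,-5,3,0],[0,0,0,18,-5.7,4,0]]]}}

```text
time_s: 4.57
tcp_pos: [0.4769, 0.2427, 0.1721]
ee_rot: [[-0.126, -0.047, 0.991], [-0.931, -0.34, -0.135], [0.343, -0.939, -0.001]]
wrist_force: [0.9, -0.1, -2.9]
gripper_width: 0.178
```

Emit:
{"method": "step_arm", "body": {"moves": [[[0,0,0,2.6,0,0.6,0],[0,0,0,2.6,0,0.6,0],[0,0,0,2.6,0,0.6,0],[0,0,0,2.6,0,0.6,0],[0,0,0,2.6,0,0.6,0]]]}}

```text
time_s: 4.98
tcp_pos: [0.48, 0.2207, 0.1793]
ee_rot: [[-0.125, -0.047, 0.991], [-0.931, -0.34, -0.134], [0.343, -0.939, -0.001]]
wrist_force: [-0.1, 0.3, -3.1]
gripper_width: 0.179
```

```bash
python3 - <<'E'
from h import *
from station import optics
R=rot(262.1,-20)
plan([.48,.22,.18],R)
c=optics.capture("wrist"); np.savez("pics/w4.npz",**c); cv2.imwrite("pics/w4.png",cv2.resize(c["image"][:,:,::-1],(768,576)))
E
```

```text
t 4.98 at [0.48   0.2207 0.1793] F [-0.1  0.3 -3.1] g 0.179
TOTAL turn [-0.0001, 0.0041, 0.0011] shift cm [0.09, -0.04, 0.01] rows>= 0.0
```

View pics/w4.png

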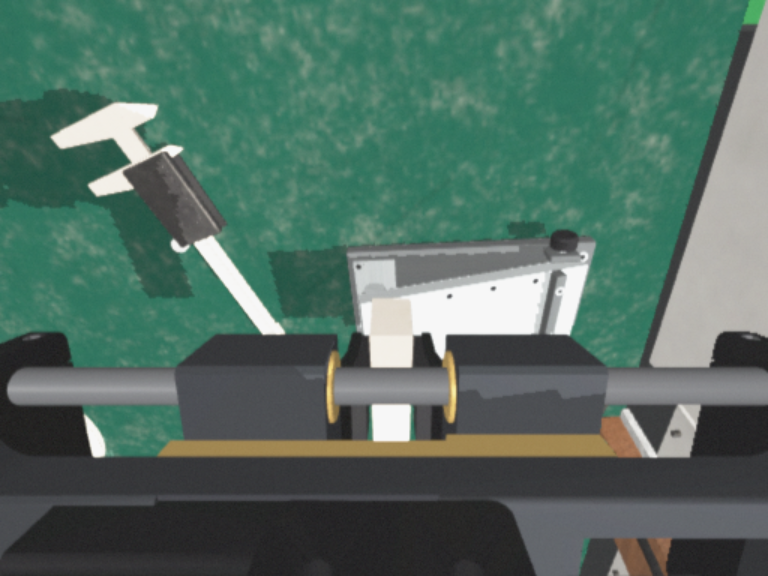

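```bash
python3 - <<'E'
from h import *
c=load("pics/w4.npz"); crop(c,225,155,275,225,8,"pics/w4a.png"); crop(c,335,150,400,225,8,"pics/w4b.png")
E
```

```text
(no output)
```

View pics/w4a.png

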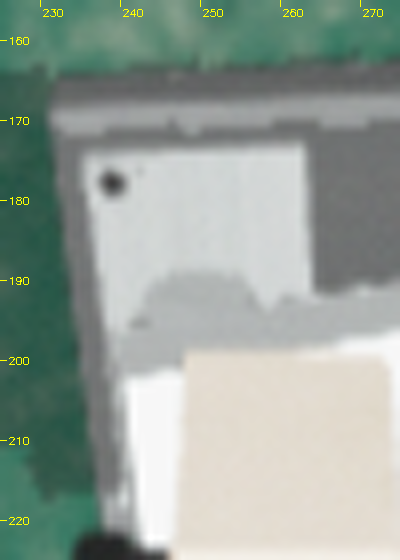

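View pics/w4b.png

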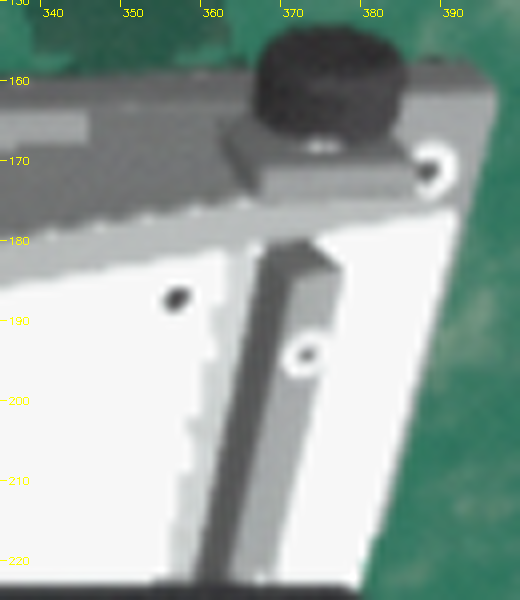

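```bash
cat > fit.py <<'E'
from h import *
from scipy.optimize import least_squares
def base2w(q,P): 
    a=q[2]; P=np.asarray(P,float)/1000; return np.array([q[0]+np.cos(a)*P[0]-np.sin(a)*P[1],q[1]+np.sin(a)*P[0]+np.cos(a)*P[1],P[2]])
def table2base(th,P): # mm
    dx,y,dz=P[0]-18,P[1],P[2]+17
    return [70+np.cos(th)*dx+np.sin(th)*dz, y, 20-np.sin(th)*dx+np.cos(th)*dz]
def t2w(q,P): return base2w(q,table2base(q[3],P))
E
python3 - <<'E'
from fit import *
W,T,S=load("pics/w4.npz"),load("pics/t3.npz"),load("pics/s3.npz")
obs=[(W,'b',(-100,43,12),230.5,167.7),(W,'b',(-100,43,0),231.3,164.3),(W,'b',(100,43,12),394.5,161),(W,'b',(100,43,0),391.3,157.5),
(T,'b',(-100,43,0),219.6,184),(T,'b',(-100,-43,0),247.7,185.6),(T,'b',(100,43,12),225.5,118.8),(T,'b',(100,-43,12),253.5,120.5),
(T,'t',(-145,35,0),219.4,175.2),(T,'t',(-145,-35,0),244.6,177),(S,'t',(-145,35,0),231.5,151.5),(S,'t',(-145,-35,0),242,168.4),(W,'t',(-145,35,0),240,201.5),(W,'t',(-132,35,-17),249.2,195.5),
(S,'b',(-100,-43,12),238.8,188.5),(S,'b',(-100,-43,0),239.7,192),(S,'b',(-100,43,12),226.8,170.5)]
def res(q,sub=None):
    o=[]
    for c,k,P,u,v in obs:
        if sub is not None and c is not sub: continue
        o+=list(proj(c,(base2w if k=='b' else t2w)(q,P))-[u,v])
    return np.array(o)
for name,sub in [("all",None),("W",W),("T",T),("S",S)]:
    r=least_squares(lambda q:res(q,sub),[.532,.136,-.075,.23],loss='soft_l1'); q=r.x
    sx=70-150*np.cos(.161)
    print(name,np.round(q,4),"yaw deg",np.degrees(q[2]).round(2),"seat",base2w(q,(sx,0,12)).round(4),"rms",np.sqrt(np.mean(res(q,sub)**2)).round(2),"gap",150*np.sin(q[3]))
    if sub is None: print(res(q).reshape(-1,2).round(1).tolist()); np.save("q.npy",q)
E
```

```text
all [ 0.5348  0.1369 -0.0853  0.2324] yaw deg -4.89 seat [0.457  0.1436 0.012 ] rms 1.08 gap 34.540030319856875
[[-0.4, 1.0], [-0.3, -0.3], [3.0, 0.5], [2.1, -0.5], [-0.5, -0.1], [0.2, 0.7], [-0.1, -0.6], [0.2, 0.2], [0.4, -0.5], [0.4, -0.1], [-0.6, 0.5], [0.2, -0.1], [0.0, 2.3], [-0.1, -2.5], [-0.7, 1.4], [-1.6, 1.1], [-1.8, -0.9]]
W [ 0.5342  0.1369 -0.0894  0.241 ] yaw deg -5.12 seat [0.4564 0.1439 0.012 ] rms 1.43 gap 35.80486666176964
T [ 0.5349  0.1374 -0.0828  0.221 ] yaw deg -4.74 seat [0.4571 0.1438 0.012 ] rms 0.35 gap 32.874202269925306
S [ 0.5388  0.138  -0.0934  0.2153] yaw deg -5.35 seat [0.4611 0.1453 0.012 ] rms 0.75 gap 32.04018123184331
```

```bash
python3 - <<'E'
from fit import *
from station import r
c=load("pics/w4.npz"); s=r.sense(); R=np.array(s["ee_rot"]); p=np.array(s["tcp_pos"])
g=p-.008*R[:,1]; a=np.radians(82.2); d=np.array([np.cos(a),np.sin(a),0]); n=np.array([d[1],-d[0],0])
for e in (.018,.020,.022,.024,.026):
    print(e,[proj(c,g+d*e+n*k*.008+[0,0,-.024]).round(1).tolist() for k in(-1,1)],[proj(c,g+d*e+n*k*.008+[0,0,0.0]).round(1).tolist() for k in(-1,1)])
q=np.load("q.npy"); q[:3]=[.5348,.1370,-.0855]
R2=rot(np.degrees(q[2])+270,-20)
for nm,B in [("over",(-78,54+95,12+24+8)),("seat",(-78,55,12+24+2))]:
    t=base2w(q,B)+.008*R2[:,1]; print(nm,t.round(4)); plan(t,R2)
E
```

```text
0.018 [[247.0, 202.9], [272.7, 203.0]] [[245.1, 228.7], [274.3, 228.8]]
0.02 [[246.9, 200.3], [272.8, 200.4]] [[245.0, 226.0], [274.4, 226.0]]
0.022 [[246.8, 197.7], [272.9, 197.7]] [[244.9, 223.1], [274.6, 223.2]]
0.024 [[246.7, 195.0], [273.0, 195.0]] [[244.8, 220.3], [274.7, 220.3]]
0.026 [[246.6, 192.2], [273.1, 192.3]] [[244.7, 217.4], [274.8, 217.4]]
over [0.4696 0.2894 0.0365]
t 5.03 at [0.48   0.2208 0.1793] F [ 0.7 -0.2 -3.6] g 0.181
TOTAL turn [0.0176, -0.0449, 0.0012] shift cm [-11.15, 11.14, -1.93] rows>= 3.8
seat [0.4615 0.1957 0.0305]
t 5.03 at [0.48   0.2208 0.1793] F [ 0.7 -0.2 -3.6] g 0.181
TOTAL turn [0.0176, -0.0449, 0.0012] shift cm [-2.54, 14.92, -1.48] rows>= 3.6
```

```bash
cat > tgt.py <<'E'
from fit import *
q=np.load("q.npy"); q[:3]=[.5348,.1370,-.0855]
R2=rot(np.degrees(q[2])+270,-20)
def T(x,y,lift): return base2w(q,(x,y,36+lift))+.008*R2[:,1]
E
python3 - <<'E'
from tgt import *
plan(T(-78,150,120),R2)
E
```

```text
t 5.03 at [0.48   0.2208 0.1793] F [ 0.7 -0.2 -3.6] g 0.181
TOTAL turn [0.0176, -0.0449, 0.0012] shift cm [-7.4, 0.58, -1.95] rows>= 1.8
```

Emit:
{"method": "step_arm", "body": {"moves": [[[0.004,-0.01,0,-2,0.1,-0.5,0],[0.009,-0.02,0,-4,0.3,-1,0],[0.013,-0.034,0,-6,0.5,-1.5,0],[0.018,-0.045,0,-7.4,0.6,-1.95,0],[0.018,-0.045,0,-7.4,0.6,-1.95,0]]]}}

```text
time_s: 5.45
tcp_pos: [0.4691, 0.2925, 0.1472]
ee_rot: [[-0.077, -0.028, 0.997], [-0.936, -0.342, -0.082], [0.344, -0.939, 0.0]]
wrist_force: [-0.4, -0.5, -4.5]
gripper_width: 0.178
```

```bash
python3 - <<'E'
from tgt import *
plan(T(-78,150,3.5),R2)
E
```

```text
t 5.45 at [0.4691 0.2925 0.1472] F [-0.4 -0.5 -4.5] g 0.178
TOTAL turn [-0.0012, 0.0033, 0.0016] shift cm [-3.77, 10.89, 0.07] rows>= 2.8
```

Emit:
{"method": "step_arm", "body": {"moves": [[[0,0,0,-0.9,2.6,0,0],[0,0,0,-1.8,5.2,0,0],[0,0.003,0,-2.8,8,0,0],[0,0.003,0,-3.5,10,0.07,0],[0,0.003,0,-3.77,10.9,0.07,0]]]}}

```text
time_s: 5.87
tcp_pos: [0.4694, 0.2865, 0.031]
ee_rot: [[-0.083, -0.032, 0.996], [-0.934, -0.345, -0.089], [0.347, -0.938, -0.001]]
wrist_force: [0.5, -0.5, -3.7]
gripper_width: 0.184
```

Emit:
{"method": "step_arm", "body": {"moves": [[[0,0,0,0,0,0,0],[0,0,0,0,0,0,0],[0,0,0,0,0,0,0],[0,0,0,0,0,0,0],[0,0,0,0,0,0,0]]]}}

```text
time_s: 6.28
tcp_pos: [0.4714, 0.2885, 0.0355]
ee_rot: [[-0.085, -0.026, 0.996], [-0.937, -0.339, -0.089], [0.34, -0.941, 0.004]]
wrist_force: [-0.7, -0.1, -3.5]
gripper_width: 0.183
```

```bash
python3 - <<'E'
from tgt import *
from station import optics
plan(T(-78,150,3.5),R2)
plan(T(-78,55,3.5),R2)
c=optics.capture("scene"); np.savez("pics/s5.npz",**c); crop(c,170,100,310,200,5,"pics/s5.png")
c=optics.capture("top"); np.savez("pics/t5.npz",**c); crop(c,130,100,270,220,5,"pics/t5.png")
E
```

```text
t 6.28 at [0.4714 0.2885 0.0355] F [-0.7 -0.1 -3.5] g 0.183
TOTAL turn [-0.0028, -0.0045, -0.0024] shift cm [-0.28, 0.27, -0.19] rows>= 0.1
t 6.28 at [0.4714 0.2885 0.0355] F [-0.7 -0.1 -3.5] g 0.183
TOTAL turn [-0.0028, -0.0045, -0.0024] shift cm [8.65, 3.5, -0.16] rows>= 2.2
```

View pics/s5.png

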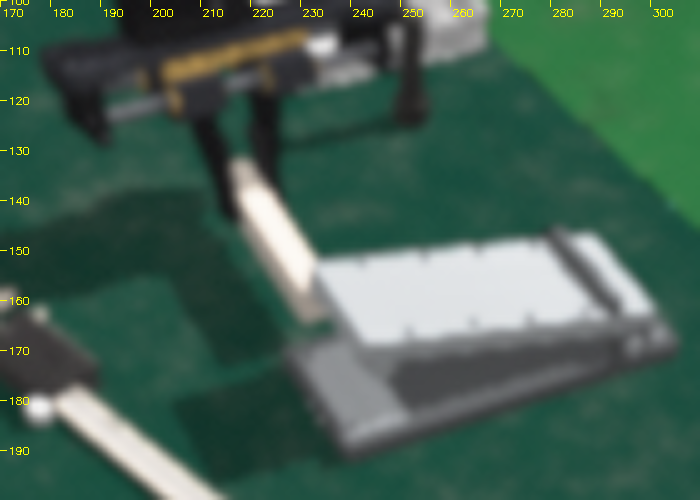

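View pics/t5.png

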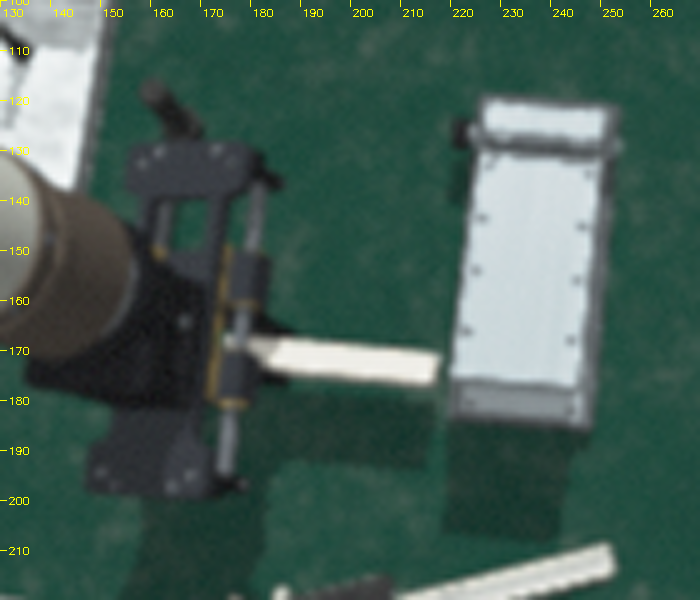

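Emit:
{"method": "step_arm", "body": {"moves": [[[-0.003,-0.004,-0.002,0.4,0.35,-0.2,0],[-0.003,-0.004,-0.002,1.3,0.7,-0.2,0],[-0.003,-0.004,-0.002,2.3,1.1,-0.2,0],[-0.003,-0.004,-0.002,3.2,1.5,-0.2,0],[-0.003,-0.004,-0.002,3.7,1.7,-0.2,0]]]}}

```text
time_s: 6.8
tcp_pos: [0.4643, 0.245, 0.0307]
ee_rot: [[-0.081, -0.033, 0.996], [-0.935, -0.344, -0.088], [0.346, -0.938, -0.003]]
wrist_force: [-1.0, 0.0, -3.6]
gripper_width: 0.184
```

```bash
python3 - <<'E'
from tgt import *
plan(T(-78,55,3.5),R2)
E
```

```text
t 6.8 at [0.4643 0.245  0.0307] F [-1.   0.  -3.6] g 0.184
TOTAL turn [0.0036, -0.001, 0.0038] shift cm [4.68, 1.58, 0.15] rows>= 1.2
```

Emit:
{"method": "step_arm", "body": {"moves": [[[0,0,0,0,0,0,0],[0,0,0,0,0,0,0],[0,0,0,0,0,0,0],[0,0,0,0,0,0,0],[0,0,0,0,0,0,0]]]}}

```text
time_s: 7.22
tcp_pos: [0.4654, 0.248, 0.0308]
ee_rot: [[-0.08, -0.031, 0.996], [-0.936, -0.342, -0.086], [0.344, -0.939, -0.001]]
wrist_force: [0.6, -0.7, -4.2]
gripper_width: 0.179
```

```bash
python3 - <<'E'
from tgt import *
plan(T(-78,55,3.5),R2)
E
```

```text
t 7.22 at [0.4654 0.248  0.0308] F [ 0.6 -0.7 -4.2] g 0.179
TOTAL turn [0.0014, 0.0002, 0.0016] shift cm [4.96, 1.69, 0.07] rows>= 1.3
```

Emit:
{"method": "step_arm", "body": {"moves": [[[0,0,0,0.7,0.15,0.05,0],[0,0,0,1.5,0.4,0.07,0],[0,0,0,2.5,0.8,0.07,0],[0,0,0,3.5,1.15,0.07,0],[0,0,0,4.2,1.4,0.07,0]]]}}

```text
time_s: 7.63
tcp_pos: [0.4613, 0.2012, 0.0321]
ee_rot: [[-0.081, -0.033, 0.996], [-0.935, -0.344, -0.087], [0.345, -0.939, -0.003]]
wrist_force: [0.6, -0.3, -3.3]
gripper_width: 0.178
```

Emit:
{"method": "step_arm", "body": {"moves": [[[0,0,0,0.5,0.2,0,0],[0,0,0,0.75,0.28,0,0],[0,0,0,0.75,0.28,0,0],[0,0,0,0.75,0.28,0,0],[0,0,0,0.75,0.28,0,0]]]}}

```text
time_s: 8.05
tcp_pos: [0.4617, 0.1959, 0.0321]
ee_rot: [[-0.08, -0.03, 0.996], [-0.936, -0.342, -0.086], [0.343, -0.939, -0.001]]
wrist_force: [0.3, 0.5, -3.0]
gripper_width: 0.179
```

```bash
python3 - <<'E'
from tgt import *
from station import optics
plan(T(-78,55,0),R2)
c=optics.capture("scene"); np.savez("pics/s6.npz",**c); crop(c,200,110,310,200,7,"pics/s6.png")
c=optics.capture("wrist"); np.savez("pics/w6.npz",**c); crop(c,200,140,400,300,4,"pics/w6.png")
E
```

```text
t 8.05 at [0.4617 0.1959 0.0321] F [ 0.3  0.5 -3. ] g 0.179
TOTAL turn [0.0012, 0.0001, 0.0013] shift cm [-0.11, 0.35, -0.01] rows>= 0.1
```

View pics/s6.png

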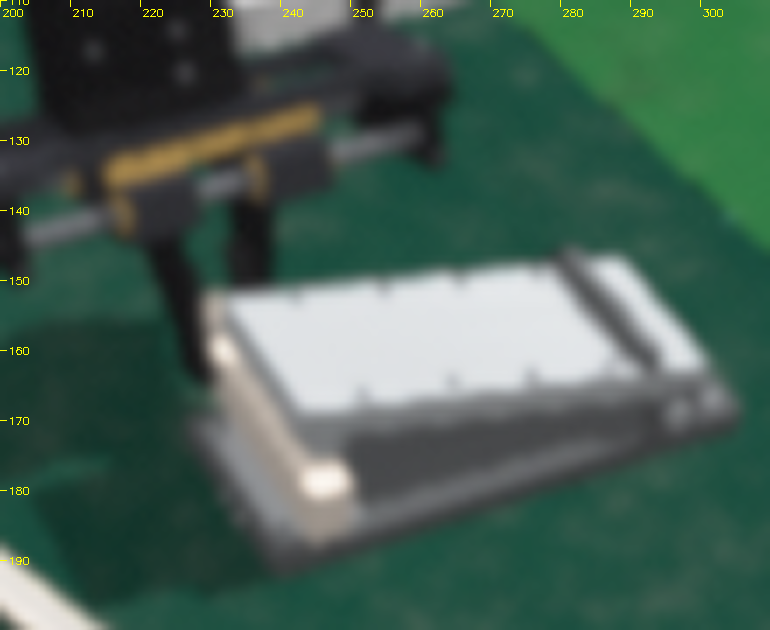

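View pics/w6.png

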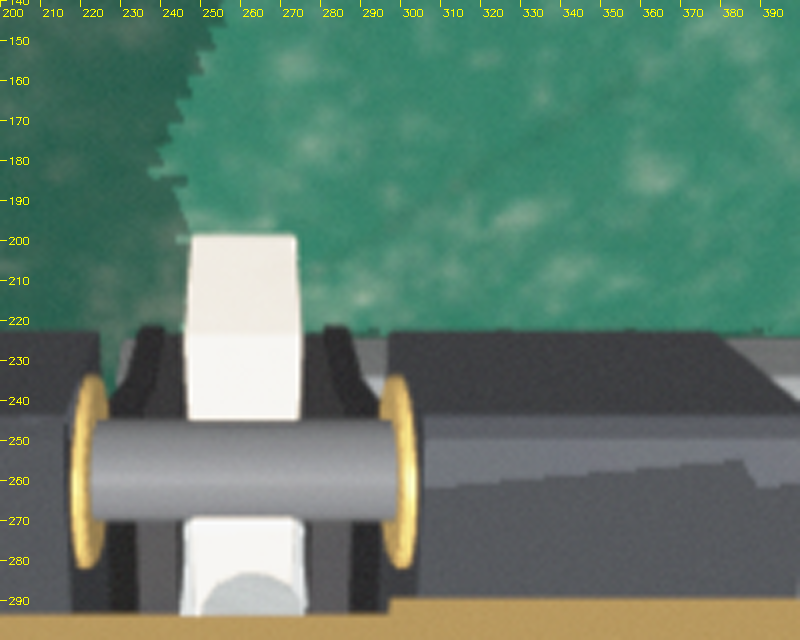

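```bash
python3 - <<'E'
from tgt import *
c=load("pics/w6.npz"); crop(c,235,255,285,300,14,"pics/w6b.png")
for th in (.21,.2324,.25):
    q2=q.copy(); q2[3]=th
    pts=[proj(c,t2w(q2,(-132+8*np.sin(a),35,-17-8*np.cos(a)))) for a in np.radians([-90,-60,-30,0,30,60,90])]
    print(th,np.round(pts,1).tolist())
# bar top edges, at base y=45 and 40, x=-78+-8, z=12+3.5+24
from station import r
s=r.sense();R=np.array(s["ee_rot"]);g=np.array(s["tcp_pos"])-.008*R[:,1]
z=R[:,2]/np.linalg.norm(R[:2,2]); x=np.array([R[0,0],R[1,0],0]);x/=np.linalg.norm(x)
for k in (.005,.010,.015): print(k,[proj(c,g+x*k+z*s_).round(1).tolist() for s_ in(-.008,.008)])
d=(g-base2w(q,(0,0,0))); a=q[2]; print("grasp in base",(np.cos(a)*d[0]+np.sin(a)*d[1])*1000,(-np.sin(a)*d[0]+np.cos(a)*d[1])*1000)
E
```

```text
0.21 [[248.3, 292.9], [248.9, 287.0], [252.8, 282.2], [258.8, 279.6], [265.5, 279.9], [271.3, 283.0], [274.6, 288.1]]
0.2324 [[249.4, 298.1], [249.8, 291.9], [253.7, 286.9], [259.7, 284.1], [266.5, 284.3], [272.5, 287.3], [276.0, 292.6]]
0.25 [[250.4, 302.3], [250.7, 295.9], [254.4, 290.7], [260.5, 287.8], [267.4, 287.8], [273.5, 290.9], [277.2, 296.2]]
0.005 [[246.1, 257.9], [272.9, 257.8]]
0.01 [[246.3, 263.5], [272.6, 263.5]]
0.015 [[246.6, 269.0], [272.4, 269.0]]
grasp in base -77.94990877538318 55.219855252840716
```

View pics/w6b.png

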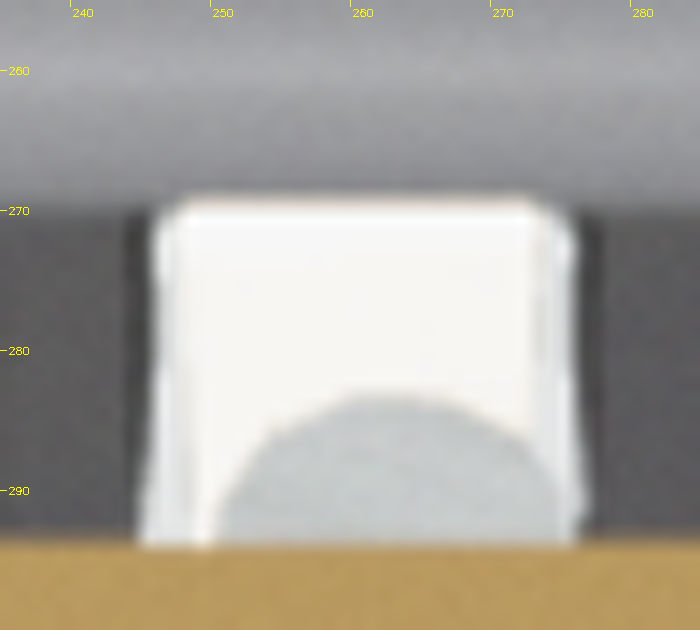

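Emit:
{"method": "step_arm", "body": {"moves": [[[0,0,0,-0.04,0.11,0,0],[0,0,0,-0.08,0.22,0,0],[0,0,0,-0.12,0.33,0,0],[0,0,0,-0.13,0.36,0,0],[0,0,0,-0.13,0.36,0,0]]]}}

```text
time_s: 8.57
tcp_pos: [0.4616, 0.1957, 0.0285]
ee_rot: [[-0.08, -0.031, 0.996], [-0.936, -0.343, -0.086], [0.344, -0.939, -0.001]]
wrist_force: [-0.1, 1.9, -0.6]
gripper_width: 0.185
```

```bash
python3 - <<'E'
from tgt import *
plan(T(-78,55,0),R2)
E
```

```text
t 8.57 at [0.4616 0.1957 0.0285] F [-0.1  1.9 -0.6] g 0.185
TOTAL turn [0.0013, 0.0, 0.0021] shift cm [-0.01, -0.0, -0.0] rows>= 0.0
```

Emit:
{"method": "step_arm", "body": {"moves": [[[0,0,0,0,0,0,45],[0,0,0,0,0,0,45],[0,0,0,0,0,0,45],[0,0,0,0,0,0,45],[0,0,0,0,0,0,45]]]}}

```text
time_s: 8.98
tcp_pos: [0.4614, 0.1953, 0.0283]
ee_rot: [[-0.08, -0.031, 0.996], [-0.936, -0.343, -0.086], [0.344, -0.939, -0.002]]
wrist_force: [0.0, 0.4, -0.1]
gripper_width: 0.424
```

Emit:
{"method": "step_arm", "body": {"moves": [[[0,0,0,0,-1.5,0,45],[0,0,0,0,-3,0,45],[0,0,0,0,-6,0,45],[0,0,0,0,-10,0,45],[0,0,0,0,-13,0,45]]]}}

```text
time_s: 9.4
tcp_pos: [0.4659, 0.2407, 0.1527]
ee_rot: [[-0.08, -0.03, 0.996], [-0.936, -0.342, -0.086], [0.343, -0.939, -0.0]]
wrist_force: [0.7, 1.7, 0.7]
gripper_width: 0.448
```

```bash
python3 - <<'E'
from tgt import *
from station import optics,r
print(r.sense()["gripper_width"])
c=optics.capture("scene"); np.savez("pics/s7.npz",**c); crop(c,200,130,310,200,7,"pics/s7.png")
c=optics.capture("wrist"); np.savez("pics/w7.npz",**c); cv2.imwrite("pics/w7.png",cv2.resize(c["image"][:,:,::-1],(768,576)))
E
```

```text
0.44770027255359
```

View pics/s7.png

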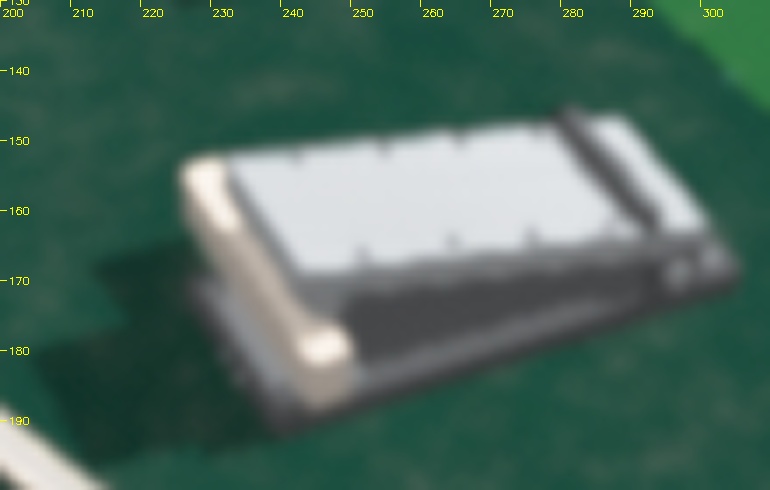

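View pics/w7.png

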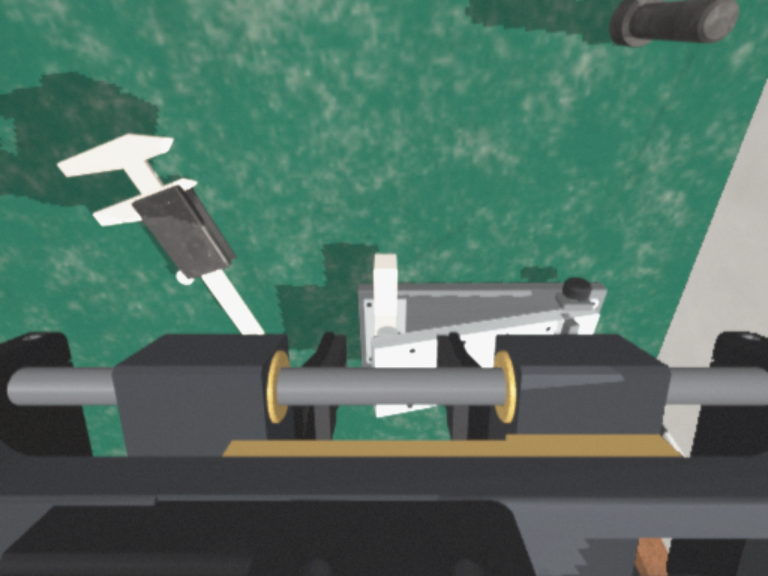

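```bash
python3 - <<'E'
from tgt import *
c=load("pics/w7.npz")
for dx in(-2,0,2): print(dx,[proj(c,base2w(q,(-78+dx+sx,16.4+60,zz))).round(1).tolist() for zz in(12,36) for sx in(-8,8)])
crop(c,240,160,285,235,8,"pics/w7a.png")
plan([.39,-.12,.2],rot(173))
E
```

```text
-2 [[246.8, 169.2], [261.1, 169.2], [246.1, 180.2], [261.4, 180.2]]
0 [[248.6, 169.2], [262.9, 169.2], [248.0, 180.2], [263.3, 180.1]]
2 [[250.4, 169.2], [264.7, 169.2], [249.9, 180.2], [265.2, 180.1]]
t 9.5 at [0.4682 0.2436 0.1552] F [-0.5  0.3 -0. ] g 0.447
TOTAL turn [-0.2797, 1.5909, 0.2594] shift cm [36.26, 8.12, -4.72] rows>= 13.1
```

View pics/w7a.png

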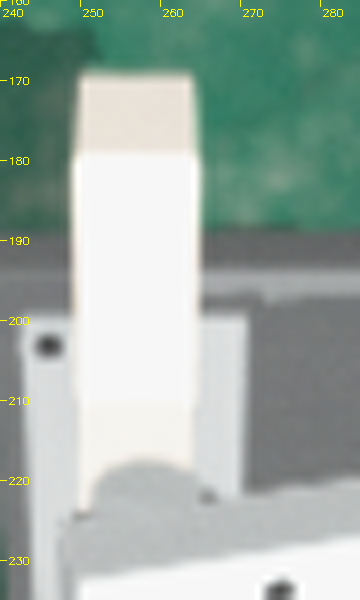

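Emit:
{"method": "step_arm", "body": {"moves": [[[-0.02,0.118,0.019,2,0,-0.3,60],[-0.04,0.236,0.038,4.5,0,-0.6,60],[-0.062,0.354,0.058,7.5,0.7,-1,60],[-0.083,0.472,0.077,10.5,1.6,-1.4,60],[-0.104,0.589,0.096,13.5,2.5,-1.8,60]]]}}

```text
time_s: 9.92
tcp_pos: [0.4351, 0.1052, 0.1729]
ee_rot: [[-0.629, -0.092, 0.772], [-0.743, -0.22, -0.632], [0.228, -0.971, 0.07]]
wrist_force: [0.6, -0.9, -0.1]
gripper_width: 0.593
```

```bash
python3 - <<'E'
from h import *
plan([.39,-.12,.2],rot(173))
E
```

```text
t 9.92 at [0.4351 0.1052 0.1729] F [ 0.6 -0.9 -0.1] g 0.593
TOTAL turn [-0.1796, 0.9941, 0.1755] shift cm [20.19, 2.74, 10.93] rows>= 8.2
```

Emit:
{"method": "step_arm", "body": {"moves": [[[-0.022,0.118,0.021,2.5,0.3,1.3,60],[-0.044,0.236,0.042,5,0.6,2.6,60],[-0.066,0.354,0.063,7.5,1,4,60],[-0.088,0.472,0.084,10,1.4,5.3,60],[-0.107,0.59,0.104,12.5,1.7,6.7,60]]]}}

```text
time_s: 10.33
tcp_pos: [0.407, -0.0341, 0.1897]
ee_rot: [[-0.958, -0.065, 0.28], [-0.275, -0.077, -0.958], [0.084, -0.995, 0.056]]
wrist_force: [0.6, -0.9, -1.0]
gripper_width: 0.599
```

```bash
python3 - <<'E'
from h import *
plan([.39,-.12,.2],rot(173))
E
```

```text
t 10.33 at [ 0.407  -0.0341  0.1897] F [ 0.6 -0.9 -1. ] g 0.599
TOTAL turn [-0.0724, 0.4035, 0.072] shift cm [4.08, -0.25, 7.82] rows>= 3.3
```

Emit:
{"method": "step_arm", "body": {"moves": [[[-0.018,0.1,0.018,1,-0.1,2,70],[-0.036,0.2,0.036,2,-0.2,4,70],[-0.054,0.3,0.054,3,-0.2,6,70],[-0.072,0.4,0.072,4,-0.2,7.8,70],[-0.072,0.4,0.072,4,-0.2,7.8,70]]]}}

```text
time_s: 10.75
tcp_pos: [0.3905, -0.1207, 0.1997]
ee_rot: [[-0.993, -0.0, -0.12], [0.12, -0.0, -0.993], [0.0, -1.0, 0.0]]
wrist_force: [0.3, -0.4, -0.7]
gripper_width: 0.698
```

```bash
python3 - <<'E'
from h import *
from station import optics
plan([.39,-.12,.2],rot(173))
c=optics.capture("wrist"); np.savez("pics/w8.npz",**c); cv2.imwrite("pics/w8.png",cv2.resize(c["image"][:,:,::-1],(768,576)))
E
```

```text
t 10.75 at [ 0.3905 -0.1207  0.1997] F [ 0.3 -0.4 -0.7] g 0.698
TOTAL turn [-0.0003, 0.0015, 0.0003] shift cm [0.06, -0.03, -0.06] rows>= 0.0
```

View pics/w8.png

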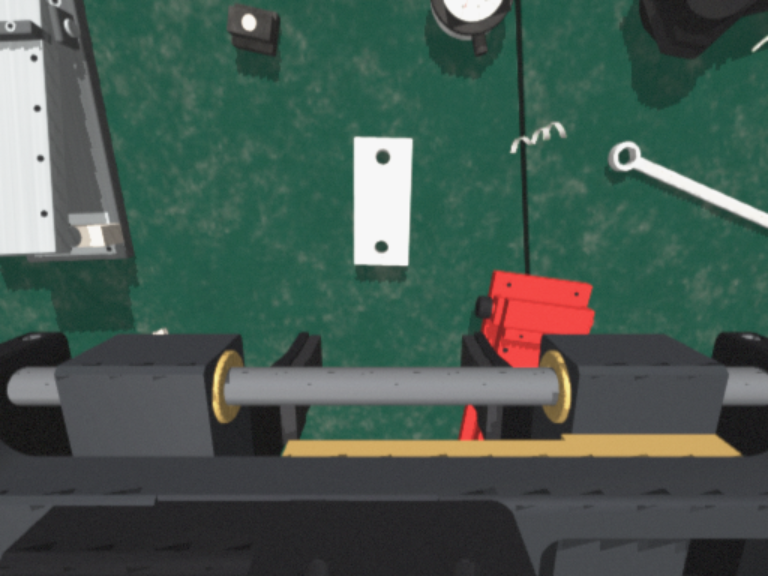

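```bash
python3 - <<'E'
from h import *
c=load("pics/w8.npz"); im=cv2.resize(c["image"],None,fx=4,fy=4,interpolation=cv2.INTER_CUBIC)
m=(im.min(2)>150).astype(np.uint8); m[:,:4*225]=0;m[:,4*285:]=0;m[:4*80]=0;m[4*185:]=0
cs,_=cv2.findContours(m,cv2.RETR_EXTERNAL,cv2.CHAIN_APPROX_NONE); k=max(cs,key=cv2.contourArea)[:,0,:]
W=np.array([bp(c,(u+.5)/4-.5,(v+.5)/4-.5,.016)[:2] for u,v in k],np.float32)
(ctr,sz,a)=cv2.minAreaRect((W*1000)); print(ctr,sz,a)
m2=(im.max(2)<100)&(np.arange(im.shape[0])[:,None]<4*185)
cs,h=cv2.findContours(255*m,cv2.RETR_CCOMP,cv2.CHAIN_APPROX_NONE)
H=[]
for x in cs:
    if 50<cv2.contourArea(x)<3000:
        x=x[:,0,:].mean(0); H.append(bp(c,(x[0]+.5)/4-.5,(x[1]+.5)/4-.5,.016)); print("hole",x/4,H[-1])
E
```

```text
(450.952392578125, -118.85528564453125) (46.23111343383789, 101.56622314453125) 81.7150650024414
hole [254.20789474 164.42368421] [ 0.41637409 -0.11384389  0.016     ]
hole [255.18348624 104.66513761] [ 0.48664612 -0.12398103  0.016     ]
```

```bash
python3 - <<'E'
from h import *
plan([.4513,-.1189,.05],rot(171.75))
E
```

```text
t 10.8 at [ 0.3911 -0.1198  0.1996] F [ 0.4  0.1 -1.1] g 0.701
TOTAL turn [-0.0008, 0.0272, 0.0005] shift cm [-5.98, 14.95, -0.8] rows>= 3.9
```

Emit:
{"method": "step_arm", "body": {"moves": [[[0,0.01,0,-1.5,3,-0.2,80],[0,0.02,0,-3,6,-0.4,80],[0,0.027,0,-4.5,9.5,-0.6,80],[0,0.027,0,-5.5,13,-0.8,80],[0,0.027,0,-6,14.9,-0.8,80]]]}}

```text
time_s: 11.22
tcp_pos: [0.452, -0.1164, 0.047]
ee_rot: [[-0.99, -0.005, -0.138], [0.138, -0.001, -0.99], [0.005, -1.0, 0.002]]
wrist_force: [-0.4, 0.3, 0.5]
gripper_width: 0.8
```

Emit:
{"method": "step_arm", "body": {"moves": [[[0,0,0,0,0.5,0,80],[0,0,0,0,1,0,80],[0,0,0,0,1,0,80],[0,0,0,0,1,0,80],[0,0,0,0,1,0,80]]]}}

```text
time_s: 11.63
tcp_pos: [0.4536, -0.117, 0.0422]
ee_rot: [[-0.99, 0.003, -0.139], [0.139, -0.001, -0.99], [-0.003, -1.0, 0.0]]
wrist_force: [-0.3, 0.0, 0.1]
gripper_width: 0.797
```

```bash
python3 - <<'E'
from h import *
from station import optics
plan([.4513,-.1189,.0135],rot(171.75))
c=optics.capture("wrist"); np.savez("pics/w9.npz",**c); cv2.imwrite("pics/w9.png",cv2.resize(c["image"][:,:,::-1],(768,576)))
E
```

```text
t 11.63 at [ 0.4536 -0.117   0.0422] F [-0.3  0.   0.1] g 0.797
TOTAL turn [-0.0003, 0.0049, -0.003] shift cm [0.21, 2.87, 0.22] rows>= 0.7
```

View pics/w9.png

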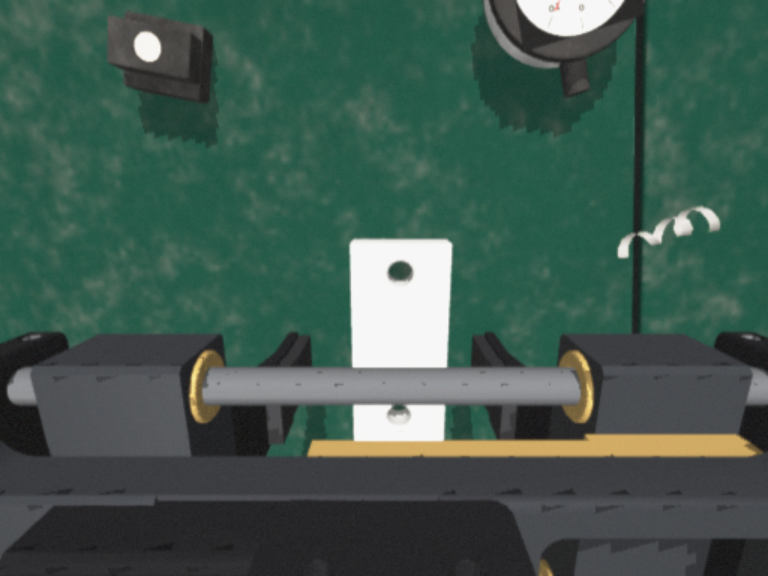

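Emit:
{"method": "step_arm", "body": {"moves": [[[0,0.005,0,0.1,0.8,0.2,80],[0,0.005,0,0.2,1.6,0.22,80],[0,0.005,-0.002,0.2,2.4,0.22,80],[0,0.005,-0.002,0.2,2.8,0.22,80],[0,0.005,-0.002,0.2,2.87,0.22,80]]]}}

```text
time_s: 12.1
tcp_pos: [0.4497, -0.1192, 0.0114]
ee_rot: [[-0.99, -0.005, -0.144], [0.144, -0.001, -0.99], [0.005, -1.0, 0.002]]
wrist_force: [-1.9, 0.5, 7.8]
gripper_width: 0.801
```

Emit:
{"method": "step_arm", "body": {"moves": [[[0,0,0,0,0,0,80],[0,0,0,0,0,0,20],[0,0,0,0,0,0,20],[0,0,0,0,0,0,20],[0,0,0,0,0,0,20]]]}}

```text
time_s: 12.52
tcp_pos: [0.4506, -0.1191, 0.012]
ee_rot: [[-0.99, -0.002, -0.144], [0.144, -0.001, -0.99], [0.002, -1.0, 0.001]]
wrist_force: [0.3, -0.4, -0.6]
gripper_width: 0.583
```

Emit:
{"method": "step_arm", "body": {"moves": [[[0,0,0,0,0,0,20],[0,0,0,0,0,0,20],[0,0,0,0,0,0,20],[0,0,0,0,0,0,20],[0,0,0,0,0,0,20]]]}}

```text
time_s: 12.93
tcp_pos: [0.4505, -0.1192, 0.012]
ee_rot: [[-0.99, -0.002, -0.144], [0.144, -0.001, -0.99], [0.002, -1.0, 0.001]]
wrist_force: [0.7, -1.8, -2.6]
gripper_width: 0.517
```

```bash
python3 - <<'E'
from h import *
plan([.4513,-.1189,.0135],rot(171.75))
E
```

```text
t 12.93 at [ 0.4505 -0.1192  0.012 ] F [ 0.7 -1.8 -2.6] g 0.517
TOTAL turn [-0.001, -0.0008, 0.0022] shift cm [-0.08, -0.15, -0.04] rows>= 0.0
```

```bash
cat > tgt2.py <<'E'
from fit import *
q=np.load("q.npy"); q[:3]=[.5348,.1370,-.0855]; q[3]=.229
def TR(th): return rot(np.degrees(q[2])+180,-np.degrees(th))
def P(x,y,z,th=None,off=12.0):
    "TCP for plate-underside centre at table x,y,z mm"
    if th is not None: q[3]=th
    return t2w(q,(x,y,z+off)), TR(q[3])
E
python3 - <<'E'
from tgt2 import *
t,R=P(-60,0,60); print(t,R); plan(t,R)
print(t2w(q,(-50,0,0)), t2w(q,(0,0,0)))
t=np.array([.45,-.12,.20]); plan(t,rot(171.75))
E
```

```text
[0.54898759 0.135784   0.12438285] [[-0.97033635 -0.22617452 -0.08539587]
 [ 0.08316651  0.01938518 -0.9963471 ]
 [ 0.22700374 -0.97389389  0.        ]]
t 12.93 at [ 0.4505 -0.1192  0.012 ] F [ 0.7 -1.8 -2.6] g 0.517
TOTAL turn [0.0058, -0.0591, -0.2267] shift cm [-6.05, -11.28, -26.64] rows>= 7.1
[0.54240639 0.13634806 0.05199245] [0.59092321 0.13218974 0.04064226]
t 12.93 at [ 0.4505 -0.1192  0.012 ] F [ 0.7 -1.8 -2.6] g 0.517
TOTAL turn [-0.001, -0.0008, 0.0022] shift cm [0.08, -18.8, 0.1] rows>= 4.5
```

Emit:
{"method": "step_arm", "body": {"moves": [[[0,0,0,0,-1.5,0,20],[0,0,0,0,-4,0,20],[0,0,0,0,-8,0,20],[0,0,0,0,-12,0,20],[0,0,0,0,-15,0,20]]]}}

```text
time_s: 13.35
tcp_pos: [0.4507, -0.1187, 0.1642]
ee_rot: [[-0.99, -0.001, -0.144], [0.144, -0.0, -0.99], [0.001, -1.0, 0.0]]
wrist_force: [1.6, 0.5, -4.8]
gripper_width: 0.516
```

```bash
python3 - <<'E'
from tgt2 import *
t,R=P(-66,0,110); print(t); plan(t,R)
E
```

```text
[0.5544743  0.13531374 0.17443956]
t 13.35 at [ 0.4507 -0.1187  0.1642] F [ 1.6  0.5 -4.8] g 0.516
TOTAL turn [0.0066, -0.059, -0.228] shift cm [-6.61, -1.03, -26.64] rows>= 6.6
```

Emit:
{"method": "step_arm", "body": {"moves": [[[0.001,-0.01,-0.04,-0.5,-0.8,-3,20],[0.002,-0.02,-0.08,-1,-1,-7,20],[0.003,-0.03,-0.12,-2,-1,-11,20],[0.004,-0.04,-0.16,-3,-1,-15,20],[0.005,-0.05,-0.2,-4.5,-1,-19,20]]]}}

```text
time_s: 13.77
tcp_pos: [0.521, 0.0638, 0.1711]
ee_rot: [[-0.974, -0.204, -0.094], [0.092, 0.019, -0.996], [0.205, -0.979, 0.0]]
wrist_force: [1.3, -0.6, -5.3]
gripper_width: 0.515
```

Emit:
{"method": "step_arm", "body": {"moves": [[[0.001,-0.009,-0.028,-0.7,0,-3,20],[0.001,-0.009,-0.028,-1.4,0.2,-5.8,20],[0.001,-0.009,-0.028,-2.1,0.4,-7.6,20],[0.001,-0.009,-0.028,-2.1,0.4,-7.6,20],[0.001,-0.009,-0.028,-2.1,0.4,-7.6,20]]]}}

```text
time_s: 14.18
tcp_pos: [0.5482, 0.1364, 0.1616]
ee_rot: [[-0.969, -0.231, -0.084], [0.082, 0.019, -0.996], [0.232, -0.973, 0.001]]
wrist_force: [-0.3, -0.0, -4.9]
gripper_width: 0.513
```

```bash
python3 - <<'E'
from tgt2 import *
from station import optics
t,R=P(-66,0,110); plan(t,R)
t,R=P(-60,0,20); print(t);plan(t,R)
c=optics.capture("wrist"); np.savez("pics/w10.npz",**c); cv2.imwrite("pics/w10.png",cv2.resize(c["image"][:,:,::-1],(768,576)))
E
```

```text
t 14.18 at [0.5482 0.1364 0.1616] F [-0.3 -0.  -4.9] g 0.513
TOTAL turn [-0.0011, 0.0011, 0.0048] shift cm [-0.32, -1.4, 0.06] rows>= 0.3
[0.53994061 0.1365594  0.08542709]
t 14.18 at [0.5482 0.1364 0.1616] F [-0.3 -0.  -4.9] g 0.513
TOTAL turn [-0.0011, 0.0011, 0.0048] shift cm [-0.96, 7.6, 0.05] rows>= 1.8
```

View pics/w10.png

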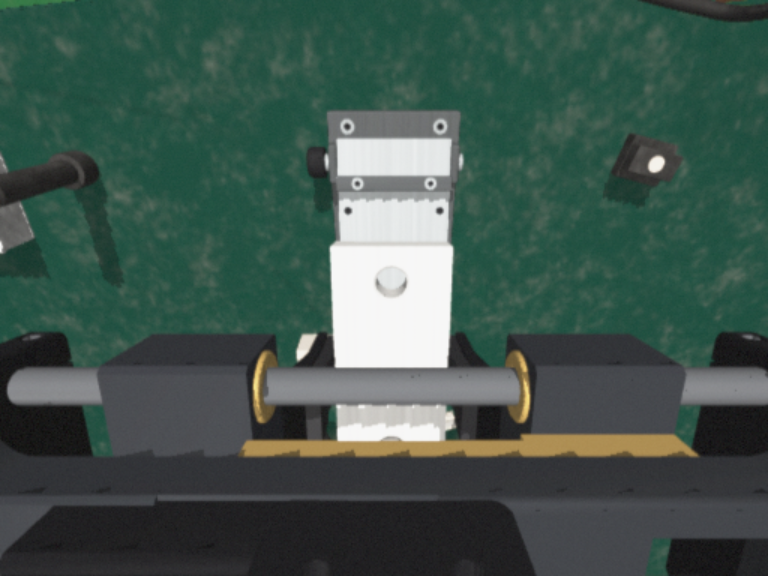

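```bash
python3 - <<'E'
from tgt2 import *
c=load("pics/w10.npz")
for th in (.21,.229,.245):
    q[3]=th
    for Pt in [(0,35,8),(0,-35,8),(9,35,8),(9,-35,8)]: print(th,Pt,(proj(c,t2w(q,Pt))*1.5+.25).round(1))
for Pt in [(100,43,12),(100,-43,12)]: print(Pt,(proj(c,base2w(q,Pt))*1.5).round(1))
from station import r
s=r.sense();R=np.array(s["ee_rot"]);p=np.array(s["tcp_pos"])
for ex in (50,52):
  for z in(.012,-.004): print(ex,z,[(proj(c,p+R[:,1]*z-R[:,0]*ex/1000+R[:,2]*k*.0225)*1.5).round(1).tolist() for k in(-1,1)])
crop(c,215,105,310,175,8,"pics/w10a.png")
E
```

```text
0.21 (0, 35, 8) [336.7 192. ]
0.21 (0, -35, 8) [452.1 192.1]
0.21 (9, 35, 8) [336.1 176.5]
0.21 (9, -35, 8) [452.8 176.6]
0.229 (0, 35, 8) [336.6 191.2]
0.229 (0, -35, 8) [452.2 191.3]
0.229 (9, 35, 8) [336.1 175.7]
0.229 (9, -35, 8) [452.9 175.8]
0.245 (0, 35, 8) [336.5 190.5]
0.245 (0, -35, 8) [452.3 190.6]
0.245 (9, 35, 8) [336.  174.9]
0.245 (9, -35, 8) [452.9 175.1]
(100, 43, 12) [326.5 110.9]
(100, -43, 12) [461.7 111.1]
50 0.012 [[341.3, 242.1], [452.4, 242.3]]
50 -0.004 [[336.0, 247.6], [458.9, 247.8]]
52 0.012 [[341.1, 237.2], [452.6, 237.3]]
52 -0.004 [[335.9, 242.2], [459.1, 242.3]]
```

View pics/w10a.png

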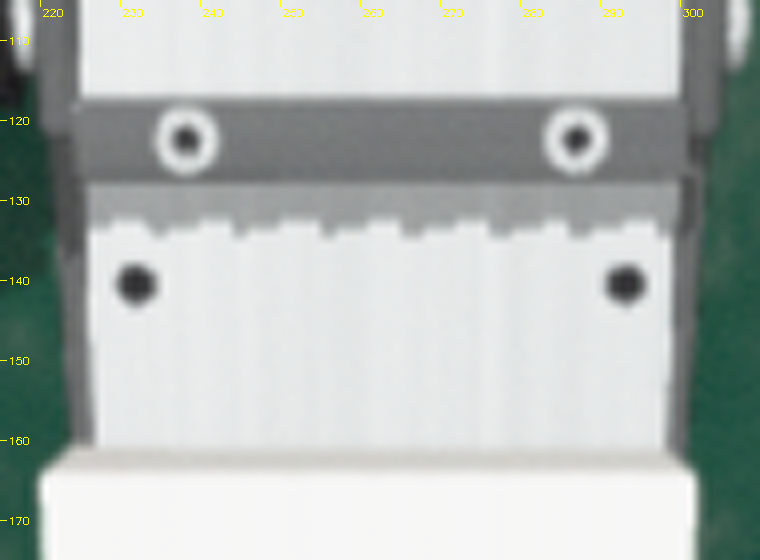

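```bash
python3 - <<'E'
from tgt2 import *
t,R=P(-58,0,25); print(t);plan(t,R)
E
```

```text
[0.54301216 0.13629614 0.08984255]
t 14.23 at [0.5481 0.1355 0.1621] F [ 0.2 -1.4 -4.9] g 0.516
TOTAL turn [-0.001, 0.0001, 0.0043] shift cm [-1.17, 7.15, -0.05] rows>= 1.7
```

Emit:
{"method": "step_arm", "body": {"moves": [[[0,0,0.004,-0.3,1.6,0,20],[0,0,0.004,-0.6,3.4,0,20],[0,0,0.004,-0.9,5.4,0,20],[0,0,0.004,-1.1,6.6,0,20],[0,0,0.004,-1.2,7.1,0,20]]]}}

```text
time_s: 14.65
tcp_pos: [0.5424, 0.1341, 0.0896]
ee_rot: [[-0.97, -0.228, -0.087], [0.085, 0.018, -0.996], [0.229, -0.973, 0.002]]
wrist_force: [-0.7, -1.3, -5.2]
gripper_width: 0.513
```

Emit:
{"method": "step_arm", "body": {"moves": [[[0,0,0,0,0,0,20],[0,0,0,0,0,0,20],[0,0,0,0,0,0,20],[0,0,0,0,0,0,20],[0,0,0,0,0,0,20]]]}}

```text
time_s: 15.07
tcp_pos: [0.5452, 0.1359, 0.0927]
ee_rot: [[-0.971, -0.222, -0.085], [0.083, 0.02, -0.996], [0.223, -0.975, -0.001]]
wrist_force: [-0.9, 0.6, -4.5]
gripper_width: 0.514
```

```bash
python3 - <<'E'
from tgt2 import *
from station import optics
t,R=P(-58,0,25); plan(t,R)
t,R=P(-56,0,3); plan(t,R)
c=optics.capture("wrist"); np.savez("pics/w11.npz",**c); cv2.imwrite("pics/w11.png",cv2.resize(c["image"][:,:,::-1],(768,576)))
c=optics.capture("scene"); np.savez("pics/s11.npz",**c); crop(c,200,90,320,200,6,"pics/s11.png")
E
```

```text
t 15.07 at [0.5452 0.1359 0.0927] F [-0.9  0.6 -4.5] g 0.514
TOTAL turn [0.0011, 0.0002, -0.0046] shift cm [0.15, 0.33, -0.02] rows>= 0.1
t 15.07 at [0.5452 0.1359 0.0927] F [-0.9  0.6 -4.5] g 0.514
TOTAL turn [0.0011, 0.0002, -0.0046] shift cm [-0.04, 2.53, -0.01] rows>= 0.6
```

View pics/w11.png

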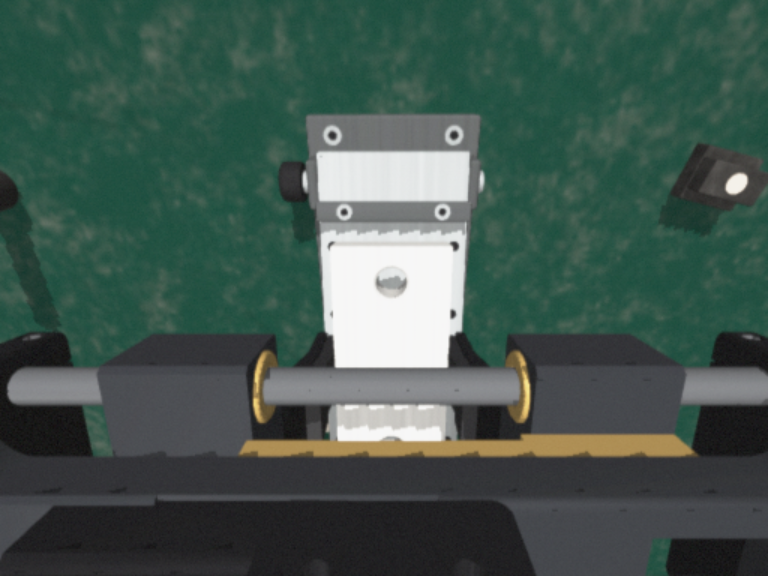

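View pics/s11.png

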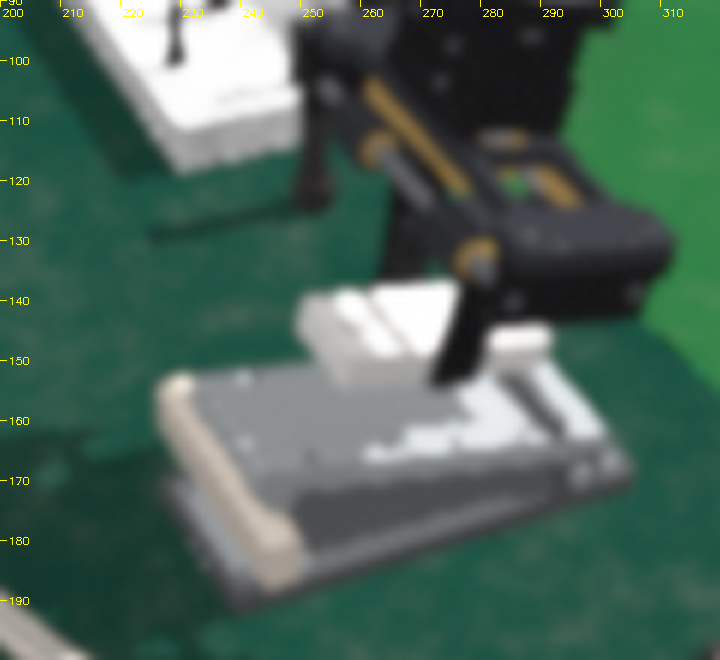

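Emit:
{"method": "step_arm", "body": {"moves": [[[0,0,0,0,0.5,0,20],[0,0,-0.002,0,1.0,0,20],[0,0,-0.004,0,1.5,0,20],[0,0,-0.004,0,2.0,0,20],[0,0,-0.004,0,2.2,0,20]]]}}

```text
time_s: 15.58
tcp_pos: [0.5389, 0.136, 0.069]
ee_rot: [[-0.97, -0.229, -0.086], [0.083, 0.019, -0.996], [0.23, -0.973, 0.001]]
wrist_force: [-0.3, 0.7, -5.3]
gripper_width: 0.512
```

Emit:
{"method": "step_arm", "body": {"moves": [[[0,0,0,0,0,0,20],[0,0,0,0,0,0,20],[0,0,0,0,0,0,20],[0,0,0,0,0,0,20],[0,0,0,0,0,0,20]]]}}

```text
time_s: 16.0
tcp_pos: [0.54, 0.1363, 0.0706]
ee_rot: [[-0.97, -0.227, -0.085], [0.083, 0.02, -0.996], [0.228, -0.974, -0.0]]
wrist_force: [0.7, -0.0, -4.4]
gripper_width: 0.513
```

```bash
python3 - <<'E'
from tgt2 import *
from station import optics
t,R=P(-56,0,0); plan(t,R)
c=optics.capture("wrist"); np.savez("pics/w12.npz",**c); crop(c,195,100,320,180,6,"pics/w12.png")
E
```

```text
t 16.0 at [0.54   0.1363 0.0706] F [ 0.7 -0.  -4.4] g 0.513
TOTAL turn [0.0004, 0.0001, 0.0005] shift cm [-0.06, 0.56, -0.03] rows>= 0.1
```

View pics/w12.png

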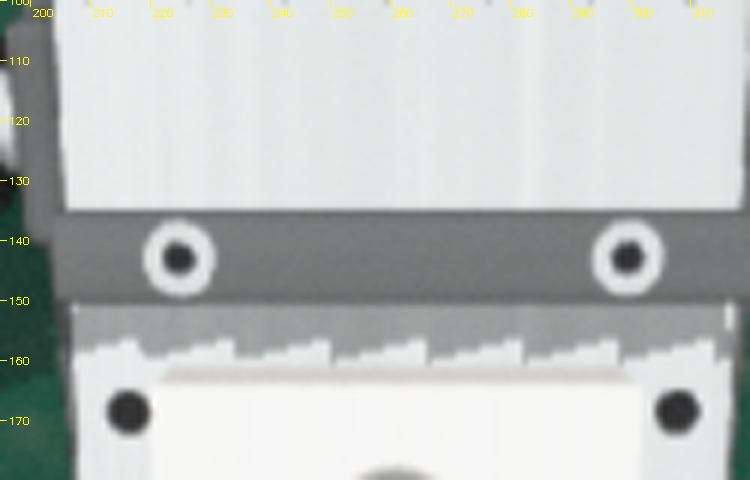

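Emit:
{"method": "step_arm", "body": {"moves": [[[0,0,0,0,0.12,0,20],[0,0,0,0,0.24,0,20],[0,0,0,0,0.36,0,20],[0,0,0,0,0.48,0,20],[0,0,0,0,0.48,0,20]]]}}

```text
time_s: 16.47
tcp_pos: [0.5384, 0.1362, 0.0653]
ee_rot: [[-0.97, -0.228, -0.085], [0.083, 0.019, -0.996], [0.229, -0.973, 0.0]]
wrist_force: [-0.7, 0.5, -4.5]
gripper_width: 0.513
```

Emit:
{"method": "step_arm", "body": {"moves": [[[0,0,0,0,0.03,0,20],[0,0,0,0,0.06,0,20],[0,0,0,0,0.06,0,20],[0,0,0,0,0.06,0,20],[0,0,0,0,0.06,0,20]]]}}

```text
time_s: 16.88
tcp_pos: [0.5386, 0.1364, 0.0651]
ee_rot: [[-0.97, -0.227, -0.085], [0.083, 0.02, -0.996], [0.228, -0.974, -0.0]]
wrist_force: [-0.0, -0.4, -6.2]
gripper_width: 0.512
```

```bash
python3 - <<'E'
from tgt2 import *
t,R=P(-49,0,0); plan(t,R)
t,R=P(-56,0,0); plan(t,R)
E
```

```text
t 16.88 at [0.5386 0.1364 0.0651] F [-0.  -0.4 -6.2] g 0.512
TOTAL turn [0.0002, 0.0, 0.0011] shift cm [-0.77, -0.01, -0.03] rows>= 0.2
t 16.88 at [0.5386 0.1364 0.0651] F [-0.  -0.4 -6.2] g 0.512
TOTAL turn [0.0002, 0.0, 0.0011] shift cm [-0.07, -0.01, -0.03] rows>= 0.0
```

Emit:
{"method": "step_arm", "body": {"moves": [[[0,0,0,0,0.05,0,20],[0,0,0,0,0.1,0,20],[0,0,0,0,0.1,0,20],[0,0,0,0,0.1,0,20],[0,0,0,0,0.1,0,20]]]}}

```text
time_s: 17.3
tcp_pos: [0.5386, 0.1364, 0.0649]
ee_rot: [[-0.97, -0.227, -0.085], [0.083, 0.02, -0.996], [0.227, -0.974, -0.0]]
wrist_force: [-1.0, -0.2, 2.9]
gripper_width: 0.509
```

Emit:
{"method": "step_arm", "body": {"moves": [[[0,0,0,0,0.05,0,20],[0,0,0,0,0.1,0,20],[0,0,0,0,0.1,0,20],[0,0,0,0,0.1,0,20],[0,0,0,0,0.1,0,20]]]}}

```text
time_s: 17.72
tcp_pos: [0.5385, 0.1364, 0.0648]
ee_rot: [[-0.97, -0.226, -0.085], [0.082, 0.019, -0.996], [0.227, -0.974, -0.0]]
wrist_force: [-2.3, -1.0, 7.1]
gripper_width: 0.514
```

Emit:
{"method": "step_arm", "body": {"moves": [[[0,0,0,0,-0.12,0,20],[0,0,0,-0.15,-0.12,0,20],[0,0,0,-0.3,-0.12,0,20],[0,0,0,-0.45,-0.12,0,20],[0,0,0,-0.45,-0.12,0,20]]]}}

```text
time_s: 18.13
tcp_pos: [0.542, 0.1359, 0.0641]
ee_rot: [[-0.97, -0.229, -0.085], [0.083, 0.019, -0.996], [0.23, -0.973, 0.001]]
wrist_force: [-3.7, 0.6, 6.6]
gripper_width: 0.514
```

```bash
python3 - <<'E'
from tgt2 import *
from station import optics
t,R=P(-50,0,0); plan(t,R)
c=optics.capture("wrist"); np.savez("pics/w13.npz",**c); crop(c,195,100,320,180,6,"pics/w13.png")
E
```

```text
t 18.13 at [0.542  0.1359 0.0641] F [-3.7  0.6  6.6] g 0.514
TOTAL turn [-0.0007, 0.0004, 0.0033] shift cm [-0.31, -0.03, -0.05] rows>= 0.1
```

View pics/w13.png

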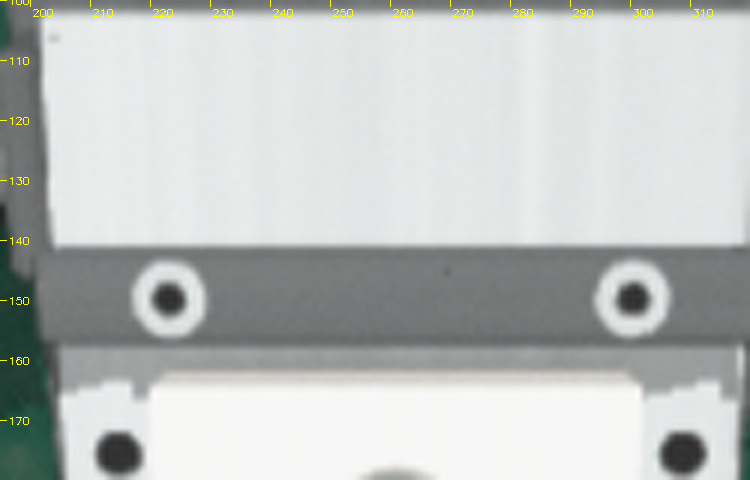

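Emit:
{"method": "step_arm", "body": {"moves": [[[0,0,0,-0.1,-0.05,0,20],[0,0,0,-0.2,-0.05,0,20],[0,0,0,-0.3,-0.05,0,20],[0,0,0,-0.3,-0.05,0,20],[0,0,0,-0.3,-0.05,0,20]]]}}

```text
time_s: 18.6
tcp_pos: [0.5448, 0.1356, 0.0634]
ee_rot: [[-0.97, -0.23, -0.085], [0.083, 0.019, -0.996], [0.231, -0.973, 0.001]]
wrist_force: [-5.1, 0.6, 6.6]
gripper_width: 0.514
```

```bash
python3 - <<'E'
from tgt2 import *
from station import optics
t,R=P(-50,0,0); plan(t,R)
c=optics.capture("wrist"); np.savez("pics/w14.npz",**c); crop(c,195,100,320,180,6,"pics/w14.png")
E
```

```text
t 18.6 at [0.5448 0.1356 0.0634] F [-5.1  0.6  6.6] g 0.514
TOTAL turn [-0.0006, 0.0001, 0.0036] shift cm [-0.02, -0.03, -0.05] rows>= 0.0
```

View pics/w14.png

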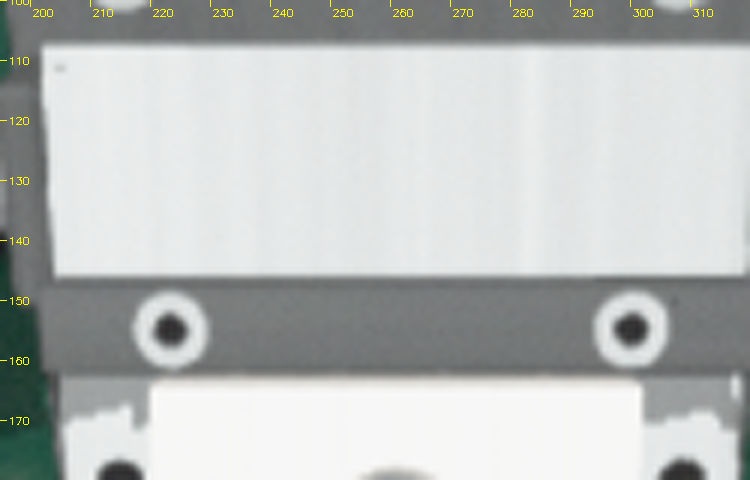

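Emit:
{"method": "step_arm", "body": {"moves": [[[0,0,0,-0.1,-0.03,0,20],[0,0,0,-0.15,-0.03,0,20],[0,0,0,-0.2,-0.03,0,20],[0,0,0,-0.2,-0.03,0,20],[0,0,0,-0.2,-0.03,0,20]]]}}

```text
time_s: 19.07
tcp_pos: [0.5448, 0.1356, 0.0634]
ee_rot: [[-0.969, -0.234, -0.085], [0.083, 0.019, -0.996], [0.235, -0.972, 0.001]]
wrist_force: [-9.1, 1.0, 9.1]
gripper_width: 0.513
```

```bash
python3 - <<'E'
from tgt2 import *
from station import optics
t,R=P(-50,0,0); plan(t,R)
c=optics.capture("wrist"); np.savez("pics/w15.npz",**c); crop(c,195,100,320,180,6,"pics/w15.png")
E
```

```text
t 19.07 at [0.5448 0.1356 0.0634] F [-9.1  1.   9.1] g 0.513
TOTAL turn [-0.0011, 0.0, 0.0078] shift cm [-0.02, -0.03, -0.05] rows>= 0.1
```

View pics/w15.png

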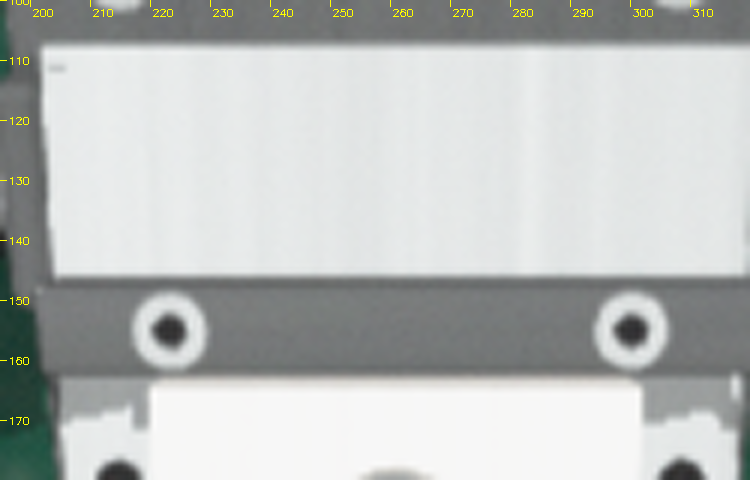

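Emit:
{"method": "step_arm", "body": {"moves": [[[0,0,0,0.1,0,0,20],[0,0,0,0.1,0,0,20],[0,0,0,0.1,0,0,75],[0,0,0,0.1,0,0,75],[0,0,0,0.1,0,0,75]]]}}

```text
time_s: 19.53
tcp_pos: [0.5476, 0.1357, 0.0628]
ee_rot: [[-0.97, -0.226, -0.085], [0.083, 0.02, -0.996], [0.227, -0.974, -0.001]]
wrist_force: [-0.2, -1.1, 0.0]
gripper_width: 0.662
```

Emit:
{"method": "step_arm", "body": {"moves": [[[0,0,0,0.1,0,0,70],[0,0,0,0.1,0,0,70],[0,0,0,0,-1.5,0,70],[0,0,0,0,-3.5,0,70],[0,0,0,0,-5,0,70]]]}}

```text
time_s: 19.95
tcp_pos: [0.5589, 0.1346, 0.1127]
ee_rot: [[-0.97, -0.226, -0.085], [0.083, 0.019, -0.996], [0.227, -0.974, -0.0]]
wrist_force: [0.9, 0.4, 0.3]
gripper_width: 0.704
```

```bash
python3 - <<'E'
from tgt2 import *
from station import optics,r
s=r.sense(); print(s["tcp_pos"],s["gripper_width"],s["wrist_force"])
c=optics.capture("wrist"); np.savez("pics/w16.npz",**c); cv2.imwrite("pics/w16.png",cv2.resize(c["image"][:,:,::-1],(768,576)))
c=optics.capture("scene"); np.savez("pics/s16.npz",**c); crop(c,200,90,320,200,6,"pics/s16.png")
E
```

```text
[0.55889366 0.13457713 0.112676  ] 0.7041258966642885 [0.86932384 0.44772845 0.34733553]
```

View pics/w16.png

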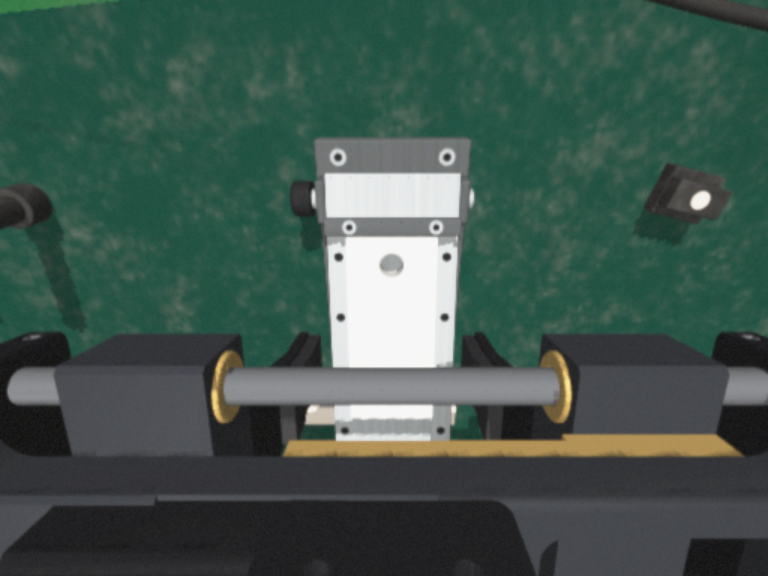

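View pics/s16.png

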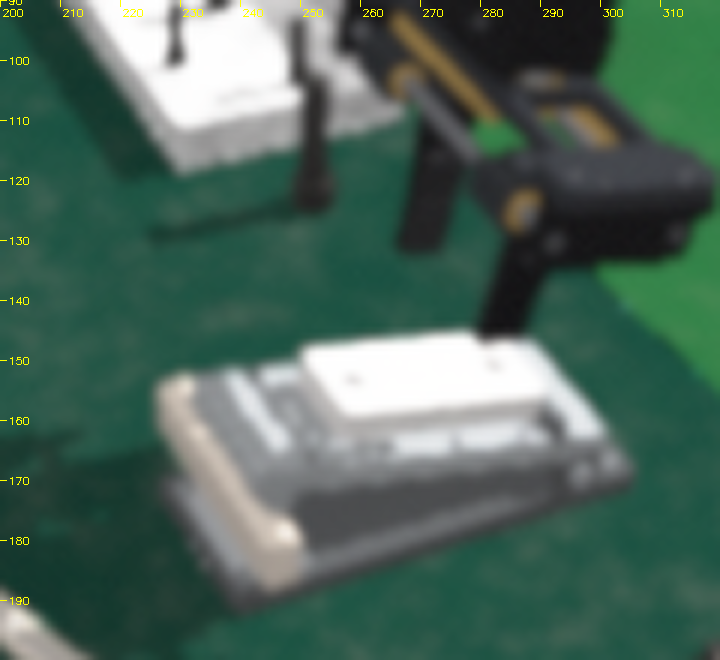

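```bash
python3 - <<'E'
from tgt2 import *
c=load("pics/w16.npz")
for th in (.22,.229):
    q[3]=th
    print(th,"stop front",proj(c,t2w(q,(0,0,8))).round(2),[ (g,proj(c,t2w(q,(-g,22,16))).round(2).tolist(),proj(c,t2w(q,(-g,-22,16))).round(2).tolist(),proj(c,t2w(q,(-g,0,8))).round(2).tolist()) for g in(0,1,2,3)])
crop(c,205,135,320,200,6,"pics/w16a.png")
# press pose: vertical-ish tool aligned to final table normal, point at table x=-85
q[3]=.229
E
```

```text
0.22 stop front [262.01 157.49] [(0, [232.27, 158.78], [291.86, 158.81], [262.01, 157.49]), (1, [232.31, 160.13], [291.82, 160.16], [262.01, 158.79]), (2, [232.34, 161.48], [291.77, 161.51], [262.01, 160.1]), (3, [232.38, 162.83], [291.73, 162.86], [262.0, 161.4])]
0.229 stop front [262.01 157.22] [(0, [232.24, 158.4], [291.9, 158.43], [262.01, 157.22]), (1, [232.27, 159.76], [291.85, 159.79], [262.01, 158.53]), (2, [232.31, 161.11], [291.81, 161.14], [262.01, 159.83]), (3, [232.34, 162.47], [291.77, 162.5], [262.01, 161.14])]
```

View pics/w16a.png

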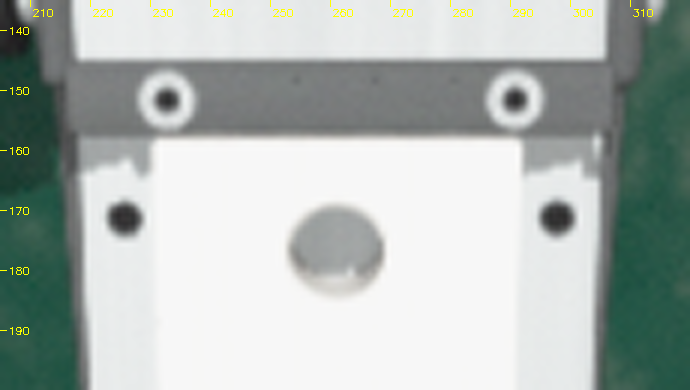

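```bash
cat > tgt3.py <<'E'
from tgt2 import *
def Q(x,th,clear):
    "TCP so that tip is 'clear' mm above plate top at table x, table tilt th, tool along final normal (.161)"
    q[3]=th; R=TR(.161); return t2w(q,(x,0,16+clear))-.011*R[:,1],R
E
python3 - <<'E'
from tgt3 import *
t,R=Q(-72,.229,25); print(t); plan(t,R)
E
```

```text
[0.53208907 0.13723235 0.10777392]
t 20.05 at [0.5605 0.1351 0.1143] F [-0.5  1.   0.4] g 0.696
TOTAL turn [0.0025, 0.0007, 0.063] shift cm [2.64, 1.27, 0.03] rows>= 0.7
```

Emit:
{"method": "step_arm", "body": {"moves": [[[0,0,0.02,0.6,0,0,0],[0,0,0.04,1.3,0.2,0,0],[0.002,0,0.063,2,0.6,0,0],[0.002,0,0.063,2.6,1.1,0,0],[0.002,0,0.063,2.65,1.2,0,0]]]}}

```text
time_s: 20.47
tcp_pos: [0.5275, 0.1368, 0.1051]
ee_rot: [[-0.982, -0.169, -0.085], [0.084, 0.012, -0.996], [0.17, -0.986, 0.003]]
wrist_force: [-0.5, 1.0, -0.1]
gripper_width: 0.408
```

Emit:
{"method": "step_arm", "body": {"moves": [[[0,0,0,0,0,0,0],[0,0,0,0,0,0,0],[0,0,0,0,0,0,0],[0,0,0,0,0,0,0],[0,0,0,0,0,0,0]]]}}

```text
time_s: 20.88
tcp_pos: [0.5301, 0.137, 0.1061]
ee_rot: [[-0.982, -0.166, -0.085], [0.084, 0.012, -0.996], [0.166, -0.986, 0.002]]
wrist_force: [-1.0, -0.0, 0.0]
gripper_width: 0.045
```

```bash
python3 - <<'E'
from tgt3 import *
for a in [(-72,.229,25),(-72,.229,0),(-72,.161,0)]:
    t,R=Q(*a); print(a,t.round(4)); plan(t,R)
E
```

```text
(-72, 0.229, 25) [0.5321 0.1372 0.1078]
t 20.88 at [0.5301 0.137  0.1061] F [-1. -0.  0.] g 0.045
TOTAL turn [-0.0018, -0.0002, 0.006] shift cm [-0.16, -0.2, -0.04] rows>= 0.1
(-72, 0.229, 0) [0.5264 0.1377 0.0834]
t 20.88 at [0.5301 0.137  0.1061] F [-1. -0.  0.] g 0.045
TOTAL turn [-0.0018, -0.0002, 0.006] shift cm [-0.01, 2.29, -0.04] rows>= 0.6
(-72, 0.161, 0) [0.5231 0.138  0.0779]
t 20.88 at [0.5301 0.137  0.1061] F [-1. -0.  0.] g 0.045
TOTAL turn [-0.0018, -0.0002, 0.006] shift cm [0.23, 2.9, -0.04] rows>= 0.7
```

Fingers are closed. Moving down until the tips just touch, then pressing.

Emit:
{"method": "step_arm", "body": {"moves": [[[-0.002,0,0.003,0,0.4,0,0],[-0.002,0,0.006,0,0.9,0,0],[-0.002,0,0.006,0,1.4,0,0],[-0.002,0,0.006,0,1.8,0,0],[-0.002,0,0.006,0,2.0,0,0]]]}}

```text
time_s: 21.3
tcp_pos: [0.5257, 0.1371, 0.0855]
ee_rot: [[-0.983, -0.161, -0.085], [0.084, 0.013, -0.996], [0.162, -0.987, 0.001]]
wrist_force: [0.1, 0.0, -0.5]
gripper_width: 0.004
```

Emit:
{"method": "step_arm", "body": {"moves": [[[0,0,0,0,0.1,0,0],[0,0,0,0,0.2,0,0],[0,0,0,0,0.3,0,0],[0,0,0,0.05,0.4,0,0],[0,0,0,0.05,0.4,0,0]]]}}

```text
time_s: 21.72
tcp_pos: [0.526, 0.1374, 0.0839]
ee_rot: [[-0.984, -0.158, -0.084], [0.083, 0.014, -0.996], [0.159, -0.987, -0.0]]
wrist_force: [-0.9, -1.1, 4.9]
gripper_width: 0.002
```

```bash
python3 - <<'E'
from tgt3 import *
for a in [(-72,.161,0)]:
    t,R=Q(*a); print(a,t.round(4)); plan(t,R)
E
```

```text
(-72, 0.161, 0) [0.5231 0.138  0.0779]
t 21.72 at [0.526  0.1374 0.0839] F [-0.9 -1.1  4.9] g 0.002
TOTAL turn [0.0001, 0.001, -0.0017] shift cm [0.2, 0.64, -0.03] rows>= 0.2
```

Emit:
{"method": "step_arm", "body": {"moves": [[[0,0,0,0.03,0.1,0,0],[0,0,0,0.06,0.2,0,0],[0,0,0,0.09,0.3,0,0],[0,0,0,0.12,0.4,0,0],[0,0,0,0.12,0.4,0,0]]]}}

```text
time_s: 22.13
tcp_pos: [0.5241, 0.1376, 0.0806]
ee_rot: [[-0.984, -0.158, -0.084], [0.083, 0.014, -0.996], [0.159, -0.987, -0.0]]
wrist_force: [-0.8, -0.5, 7.8]
gripper_width: 0.005
```

Emit:
{"method": "step_arm", "body": {"moves": [[[0,0,0,0.03,0.1,0,0],[0,0,0,0.06,0.2,0,0],[0,0,0,0.06,0.2,0,0],[0,0,0,0.06,0.2,0,0],[0,0,0,0.06,0.2,0,0]]]}}

```text
time_s: 22.55
tcp_pos: [0.523, 0.1376, 0.0787]
ee_rot: [[-0.984, -0.158, -0.084], [0.083, 0.014, -0.996], [0.159, -0.987, -0.0]]
wrist_force: [-1.9, -0.3, 8.0]
gripper_width: 0.006
```

```bash
python3 - <<'E'
from tgt3 import *
for a in [(-72,.161,0)]:
    t,R=Q(*a); print(a,t.round(4)); plan(t,R)
E
```

```text
(-72, 0.161, 0) [0.5231 0.138  0.0779]
t 22.55 at [0.523  0.1376 0.0787] F [-1.9 -0.3  8. ] g 0.006
TOTAL turn [0.0001, 0.001, -0.0013] shift cm [-0.01, 0.09, -0.04] rows>= 0.0
```

Table is moving down at a steady 8 N. Continuing until the force climbs.

Emit:
{"method": "step_arm", "body": {"moves": [[[0,0,0,0.01,0.05,0,0],[0,0,0,0.02,0.1,0,0],[0,0,0,0.02,0.15,0,0],[0,0,0,0.02,0.15,0,0],[0,0,0,0.02,0.15,0,0]]]}}

```text
time_s: 22.97
tcp_pos: [0.5227, 0.1377, 0.0782]
ee_rot: [[-0.984, -0.158, -0.084], [0.083, 0.014, -0.996], [0.159, -0.987, -0.0]]
wrist_force: [-2.7, -0.0, 12.3]
gripper_width: 0.007
```

Emit:
{"method": "step_arm", "body": {"moves": [[[0,0,0,0,0.05,0,0],[0,0,0,0,0.1,0,0],[0,0,0,0,0.1,0,0],[0,0,0,0,0.1,0,0],[0,0,0,0,0.1,0,0]]]}}

```text
time_s: 23.38
tcp_pos: [0.5227, 0.1377, 0.0782]
ee_rot: [[-0.984, -0.158, -0.083], [0.082, 0.013, -0.997], [0.158, -0.987, -0.0]]
wrist_force: [-3.1, 0.1, 17.2]
gripper_width: 0.006
```

Emit:
{"method": "step_arm", "body": {"moves": [[[0,0,0,0,0.05,0,0],[0,0,0,0,0.1,0,0],[0,0,0,0,0.15,0,0],[0,0,0,0,0.2,0,0],[0,0,0,0,0.2,0,0]]]}}

```text
time_s: 23.8
tcp_pos: [0.5227, 0.1377, 0.0781]
ee_rot: [[-0.984, -0.157, -0.082], [0.081, 0.013, -0.997], [0.158, -0.988, -0.0]]
wrist_force: [-6.2, -1.0, 25.6]
gripper_width: 0.004
```

Emit:
{"method": "step_arm", "body": {"moves": [[[0,0,0,0,0,0,0],[0,0,0,0,0,0,0],[0,0,0,0,0,0,0],[0,0,0,0,0,0,0],[0,0,0,0,0,0,0]]]}}

```text
time_s: 24.22
tcp_pos: [0.5228, 0.1377, 0.0781]
ee_rot: [[-0.984, -0.157, -0.082], [0.081, 0.013, -0.997], [0.157, -0.988, -0.0]]
wrist_force: [-6.1, -1.5, 26.5]
gripper_width: 0.005
```

```bash
python3 - <<'E'
from tgt3 import *
from station import optics
t,R=Q(-72,.161,0); plan(t,R)
c=optics.capture("wrist"); np.savez("pics/w17.npz",**c); crop(c,180,110,330,200,5,"pics/w17.png")
q[3]=.161
print("stop",proj(c,t2w(q,(0,0,8))),"plate end top g=0,1,3",[proj(c,t2w(q,(-g,0,16))).round(1).tolist() for g in(0,1,3)])
c=optics.capture("scene"); np.savez("pics/s17.npz",**c); crop(c,200,90,320,200,6,"pics/s17.png")
c=optics.capture("top"); np.savez("pics/t17.npz",**c); cv2.imwrite("pics/t17.png",cv2.resize(c["image"][:,:,::-1],(768,576)))
E
```

```text
t 24.22 at [0.5228 0.1377 0.0781] F [-6.1 -1.5 26.5] g 0.005
TOTAL turn [-0.0003, 0.003, -0.003] shift cm [-0.03, 0.02, -0.03] rows>= 0.0
stop [262.70159857 123.31044668] plate end top g=0,1,3 [[262.8, 123.1], [262.8, 124.9], [262.8, 128.4]]
```

View pics/w17.png

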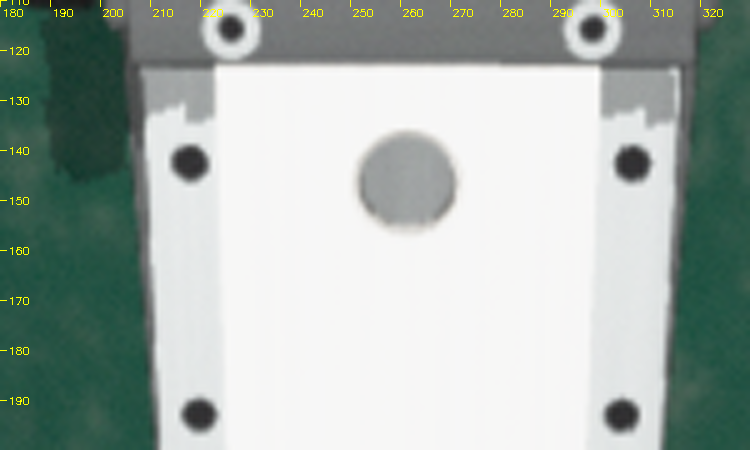

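View pics/s17.png

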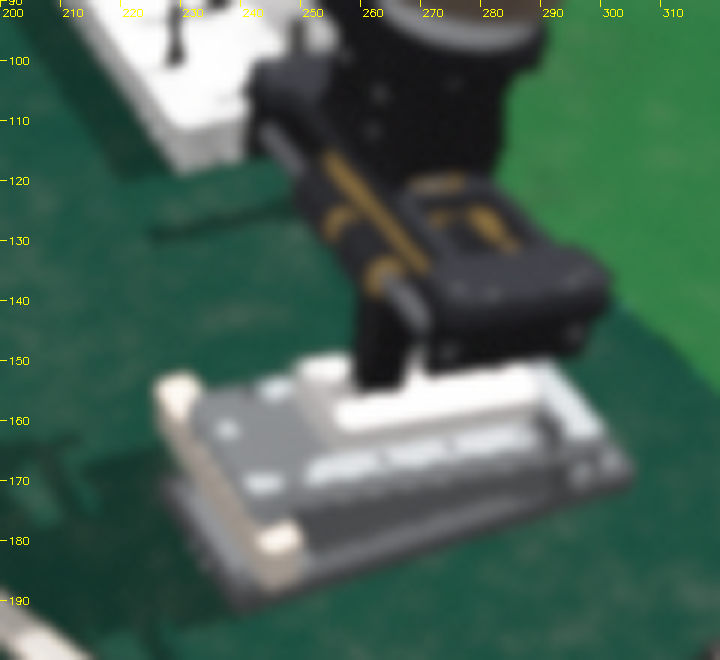

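View pics/t17.png

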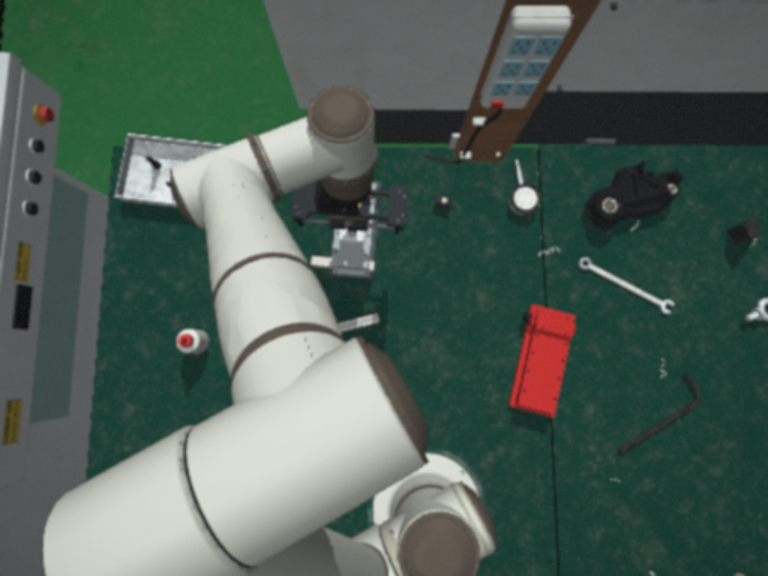

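```bash
python3 - <<'E'
from h import *
for n in ("s17","w17"):
    c=load(f"pics/{n}.npz"); cv2.imwrite(f"pics/{n}f.png",cv2.resize(c["image"][:,:,::-1],(768,576)))
E
```

```text
(no output)
```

View pics/s17f.png

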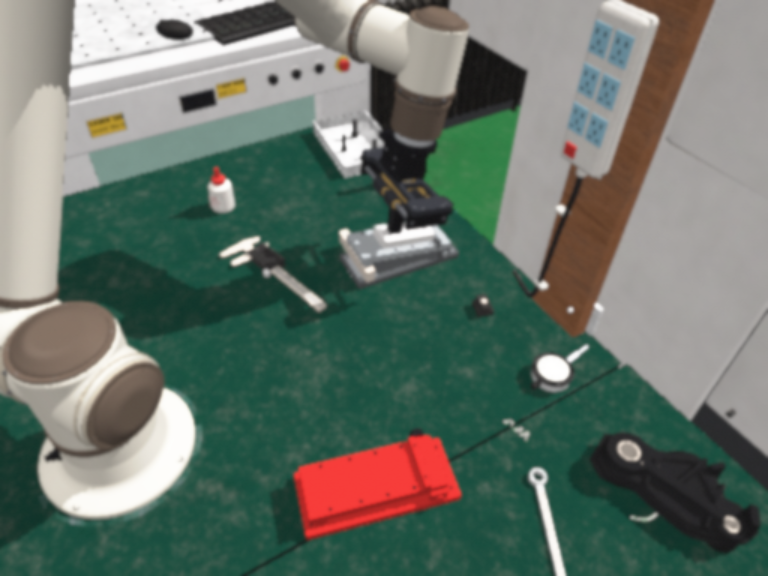

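View pics/w17f.png

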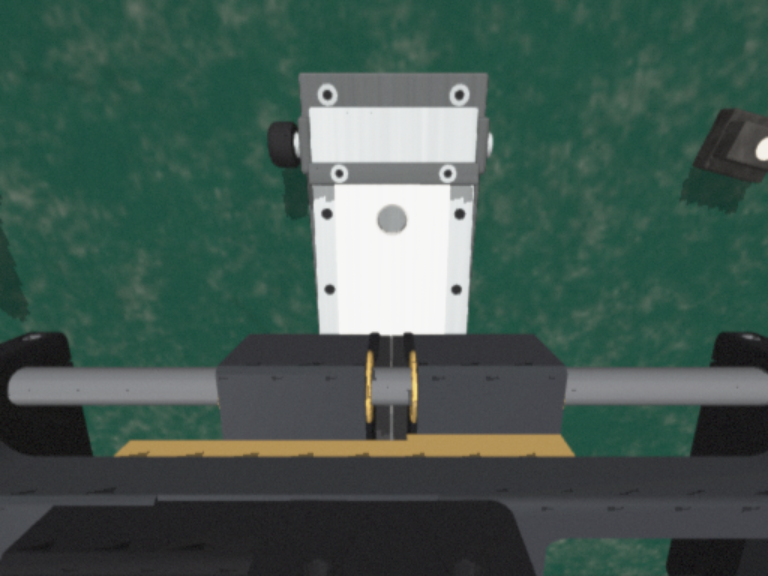

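The screw's shadow in the wrist view, the T-nut and the dial indicator all look undisturbed. The plate is square against the stop and the bar hasn't moved. Handing in while still pressing at about 26 N.

```bash
python3 - <<'E'
from station import r
print(r.sense()["wrist_force"]); print(r.finish_job()); s=r.sense(); print(s["time_s"],s["wrist_force"],s["tcp_pos"])
E
```

```text
[-6.63163995 -1.45982042 26.16992807]
the job is handed in; nothing more can be done
None
the job is handed in; nothing more can be done
```

I slid the parallel in from the side beneath the raised roll and let go of it. I then laid the holed plate flat and square on the table against the stop, and pressed it down with closed fingers. I handed the job in at about 24 s, still pressing with about 26 N.

**Last checks:**
- **Table:** The tips stopped within 0.3 mm of the height calculated for 0.161 rad. The force then rose from 8 to 26 N with no further movement, so the roll bears on the parallel. I did not measure the table-to-parallel force directly.
- **Plate:** The wrist camera shows it flush with the stop and about mid-width.
- **Parallel:** Before pressing it measured within about 1 mm of the seat along x. It stood about 16 mm off centre along the roll, towards the +y side, and still covered the roll's full length. The last scene picture shows it in the same place.
- **Bystanders:** The dial indicator and T-nut are undisturbed. The screw was hidden by the gripper at the end and only its shadow was visible. It was upright when last seen, just before pressing.

No check failed. The scene camera alone put the seat about 4 mm further in x than the other two views. I went with those, and the wrist close-up of the roll agreed with them.

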